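# Spice shelf stocktake with a contact wand

## Task

Take stock of the loose spice jars: lift the reader wand out of its charging fork, gently touch its tip to the steel stud on top of the scanner bar to sign on, then to the steel stud in each jar's lid going from the shortest jar to the tallest, then to the bar's stud again to sign off, resting about half a second at each touch, and after that hang the wand fully home in its own paper-labelled fork. Also turn every one of these jars on the spot so that its paper label faces the scanner bar squarely, parallel to the bar's long window, and leave it standing upright; do not disturb the pestle bowl or the grater.

Things in the scene. Friction and masses are not known exactly. Their poses are not given: they have to be found in the camera images.
- wand: Reader wand, 166 mm, 0.15 kg, starts hanging tip down in the charge fork. Origin: centre of its flange's underside; z up along it. Square black flange 44 x 44 mm, z 0 to 6 mm; square grey handle 24 x 24 mm (faces square to x, y), z 6 to 76 mm, to be gripped, e.g. at z 51; below, a round steel shaft 14 mm thick to z -70, then a brass plunger tip to z -90 mm.
- tip (a point): The lowest point of the wand's round brass plunger tip (12 mm diameter), on the wand's axis 90 mm below the flange's underside. The plunger is sprung: it starts to give at about 1 N and yields 10 mm upward, taking about 2.6 N at the end of its travel.
- charge_fork: Fixed black stand on a rectangular base 120 x 85 mm. Origin: centre of its underside; z up. Two prongs along x (-40 to 40 mm), tops 112 mm up, 26 mm gap between (60 mm over both), joined at x 40 to 58 by a column of that height; open above and to -x. The wand's flange rests on the prongs, shaft in the gap, over the origin. It and the home fork may swap places on the robot's left.
- home_fork: Fixed bamboo stand, the wand's own storage slot: same prongs, gap, column, heights and axes as the charge fork, but on a ROUND base (124 mm wide) and with white paper labels on the column's top and back and on the base. Origin: centre of its underside. Empty at the start.
- home_slot (a point): Storage place of the wand: level with the tops of the home fork's prongs, midway between them, 112 mm above the home fork's origin. The wand is home with its origin here.
- bar: Fixed label scanner, a straight low grey bar 50 (x) x 560 (y) x 45 (z) mm on the far side of the jars. Origin: centre of its underside. Its long dark window is on its -x face, looking along its own -x axis towards the robot and the jars.
- bar_stud (a point): Top centre of the scanner's contact stud, a 28 mm wide steel disc standing 4 mm proud of the middle of the bar's top, 49 mm above the surface.
- jar1: The shortest of 4 loose spice jars (one may be absent): glass, 72 mm to the lid's top, round bamboo lid 50 mm wide, 22 mm thick (glass 4 mm narrower), weighted steel foot 70 mm wide, 10 mm high, about 0.25 kg. Origin: centre of its underside; z up, +x to the middle of its white paper label. A dark line on the lid runs from the stud to the edge on the label's side.
- jar1_stud (a point): Top centre of the 24 mm wide steel contact disc in the middle of that jar's lid, 2 mm proud, 74 mm above the jar's underside.
- jar2: The second shortest of 4 loose spice jars (one may be absent): glass, 88 mm to the lid's top, round bamboo lid 54 mm wide, 22 mm thick (glass 4 mm narrower), weighted steel foot 74 mm wide, 10 mm high, about 0.30 kg. Origin: centre of its underside; z up, +x to the middle of its white paper label. A dark line on the lid runs from the stud to the edge on the label's side.
- jar2_stud (a point): Top centre of the 24 mm wide steel contact disc in the middle of that jar's lid, 2 mm proud, 90 mm above the jar's underside.
- jar3: The second tallest of 4 loose spice jars (one may be absent): glass, 104 mm to the lid's top, round bamboo lid 58 mm wide, 22 mm thick (glass 4 mm narrower), weighted steel foot 78 mm wide, 10 mm high, about 0.35 kg. Origin: centre of its underside; z up, +x to the middle of its white paper label. A dark line on the lid runs from the stud to the edge on the label's side.
- jar3_stud (a point): Top centre of the 24 mm wide steel contact disc in the middle of that jar's lid, 2 mm proud, 106 mm above the jar's underside.
- jar4: The tallest of 4 loose spice jars (one may be absent): glass, 120 mm to the lid's top, round bamboo lid 62 mm wide, 22 mm thick (glass 4 mm narrower), weighted steel foot 82 mm wide, 10 mm high, about 0.40 kg. Origin: centre of its underside; z up, +x to the middle of its white paper label. A dark line on the lid runs from the stud to the edge on the label's side.
- jar4_stud (a point): Top centre of the 24 mm wide steel contact disc in the middle of that jar's lid, 2 mm proud, 122 mm above the jar's underside.
- bowl: Grey concrete pestle bowl, 110 mm wide, 70 mm high; bystander, leave alone. Origin: centre of its underside. (A fixed caddy of stored jars without studs, beyond the fork stands, is no part of the job either.)
- grater: Flat steel cinnamon grater lying on the worktop, about 215 mm long, 16 mm high; bystander, leave alone. Origin: on its axis at the worktop, near the middle of its length; x along it towards the blade.

How it is judged (in metres and radians):
On the way, in this order (a step that is already met when the one before it is completed fails the run):
1. sign on: the wand's tip touches the stud on the scanner bar (distance between tip and bar_stud below 0.014 m and contact force between wand and bar above 0.3 N), for 0.2 s.
2. the wand's tip touches the lid stud of jar1 (shortest) (distance between tip and jar1_stud below 0.012 m and contact force between wand and jar1 above 0.3 N), for 0.2 s.
3. the wand's tip touches the lid stud of jar2 (second shortest) (distance between tip and jar2_stud below 0.012 m and contact force between wand and jar2 above 0.3 N), for 0.2 s.
4. the wand's tip touches the lid stud of jar3 (second tallest) (distance between tip and jar3_stud below 0.012 m and contact force between wand and jar3 above 0.3 N), for 0.2 s.
5. the wand's tip touches the lid stud of jar4 (tallest) (distance between tip and jar4_stud below 0.012 m and contact force between wand and jar4 above 0.3 N), for 0.2 s.
6. sign off: the wand's tip touches the stud on the scanner bar again (all of step 1), for 0.2 s.
7. the wand hangs in its labelled home fork, let go (horizontal distance between wand and home_slot below 0.012 m and z of wand in the frame of home_slot between -0.006 and 0.006 m and angle between wand's own z axis and vertical below 0.1 rad and contact force between the fingers and wand below 0.1 N), for 0.3 s.
At the end, for the whole second after the job is handed in: Wand hangs upright in the home fork, released, flange on the prongs (6 mm in height, 12 mm sideways); every jar present stands upright on the worktop, within 100 mm of its start, its label facing square to the scanner bar's window within 0.22 rad (horizontal distance between wand and home_slot below 0.012 m and z of wand in the frame of home_slot between -0.006 and 0.006 m and angle between each of wand, jar1, jar2, jar3, jar4's own z axis and vertical below 0.1 rad and linear speed of wand below 0.02 m/s and height (world z) of each of jar1, jar2, jar3, jar4 below 0.008 m and angle between the x axis of each of jar1, jar2, jar3, jar4 and the x axis of bar, either way round below 0.22 rad and y of home_slot in the frame of jar1 above 0.03 m and distance of each of jar1, jar2, jar3, jar4 from where it was at the start of the episode below 0.1 m and y of home_slot in the frame of jar2 above 0.03 m and y of home_slot in the frame of jar3 above 0.03 m and y of home_slot in the frame of jar4 above 0.03 m); the robot touches nothing.
It fails at once if the bowl is shoved aside (over 30 mm) (distance of bowl from where it was at the start of the episode above 0.03 m).
It fails at once if the grater is shoved aside (over 30 mm) (distance of grater from where it was at the start of the episode above 0.03 m).
It fails at once if a jar is tipped over (angle between any of jar1, jar2, jar3, jar4's own z axis and vertical above 0.8 rad).
It fails at once if the wand is pressed hard (over 25 N) on a jar (contact force between wand and jar1 above 25 N or contact force between wand and jar2 above 25 N or contact force between wand and jar3 above 25 N or contact force between wand and jar4 above 25 N).
Of jar1, jar2, jar3, jar4 only 3 to 4 are there at a start; the rules pass over those that are not, and their reading is None.
At some moment in a run one of jar1, jar2, jar3, jar4 may be knocked a few centimetres aside while the robot is not near it.
It also fails if it takes over 210 s, if anything falls off the work surface, if the arm or the gripper's body presses on something with over 40 N, if the wrist force passes 120 N, or if a joint passes its speed limit or range.

## Robot

A 6-joint arm with a two-finger parallel gripper is mounted at the origin on the work surface. World frame = base frame: x ahead of the robot, y to its left, z up, the work surface at z = 0. Lengths are in mm, angles in rad, forces in N, time in s.
With the tool pointing down it reaches from about 350 to 975 mm from the base axis. Payload 7.1 kg.
Tool frame: the origin (TCP) lies on the mounting face of the last link; the fingertips stand 182 mm ahead of it and the grasp point (between the pads) lies 163 mm ahead of it (ctrl.finger_overhang is the distance from the TCP to the fingertips, in mm); z points along the fingers, y is the direction in which the jaws open and shut (so a half turn about z gives the same grasp; the last joint's range is limited). The gripper opens to 88 mm and grips with 3 to 60 N. Pads are 20 mm wide; open, the fingers measure 115 mm over their backs; the gripper's body (75 mm by 178 mm) begins 61 mm behind the grasp point.
Start: joints at [1.233, 0.423, 1.63, -0, 1.089, -0.019], TCP at [195.861, 593.502, 404.675] pointing down, gripper open.
Joint ranges: [-3, 3], [-0.9, 2.11], [0.09, 2.58], [-1.31, 4.45], [0.11, 2.69], [-2.54, 2.54]. Speed limits (rad/s): [2.39, 2.39, 3.01, 3.14, 3.14, 3.14].

## Interface

Orientations are given as a rotation vector (axis times angle).
In Python, from workcell import ctrl, viewer, recognise gives the robot as it stands.
- The arm moves only by the shell command python3 -m handwheel 'ROWS'. ROWS is JSON, a list of rows, each an object of numbers: "gripper": the closure, from 0 (fully open) to 1 (shut); "tx", "ty", "tz": the shift along the tool's x, y, z in m; "rx", "ry", "rz": the turn, a rotation vector about the tool's x, y, z in degrees. In form: [{"gripper": .., "tx": .., "ty": .., "tz": .., "rx": .., "ry": .., "rz": ..}, ...]. A call has 1 to 8 rows; each row shifts and turns the commanded pose from where the row before left it, along the tool's axes as they then stand; what a row does not reach is not made up. A row lasts 1/8 s, in which the tool goes at most 62.5 mm and 10.7 degrees, less where a joint would pass 70% of its speed; a pose out of reach is approached as far as the arm can. A call with a gripper value outside its range is refused whole. The fingers move at their own pace and stop on an object; the grip force is fixed at half the most. Time passes only in rows, so rows that do not move let the fingers close. It gives the time, the measured TCP pose, the force and the opening at its end, in the units of the state.
- ctrl.get_obs(): the state, without advancing time (a new reading comes with each control period).
- viewer.get_image(name): name is "side" or "top" or "wrist"; returns a dict with "image" (400x640x3 uint8, red, green, blue), "range_z" (400x640 float32, mm along the optical axis (not along the pixel's ray), 0 where there is no reading), "vfov" (degrees; the focal length in pixels is half the picture's height over the tangent of half this angle, whatever the lens; pixels are square), "cx", "cy" (the principal point, pixels), "extrinsics" (4x4, takes a point from world to camera coordinates); the wrist camera has in their place "T_tool_cam" (4x4, takes a point from camera to tool coordinates, whose origin is the TCP and whose axes are the flange's). Camera axes: x right, y up, looking along -z (the intrinsics and any distortion apply to the point x, -y, -z); pixel columns grow to the right and rows downward; lengths in mm; the calibration is good to about 2 mm. A picture is of the moment at which its call begins: read the wrist's pose just before it.
- ctrl.close_job(): hands the job in, once; it reports no verdict.
Trained networks look in a picture, given as the dict that the camera call returned (one of the last four; its "shot" number tells which), for a name from the list of things; names that differ only in an ending like _2 or _b are one class to them, and where a whole thing is asked for, a point or a joint stands for the part that bears it (a point fixed in the world has none). Each returns a list of dicts, best first, with "p" (0 to 1); they miss things now and then, are a little off and sometimes report something else, mostly with a low value. They report only what shows in the picture. A call takes as long as a camera call.
- recognise(picture, name): "xy" ([column, row] as shares, 0 to 1, of the picture: columns of its width, rows of its height, amid what is visible of it).
The state is a dict: "t": time; "qpos": joint angles; "qvel": joint speeds; "joint_torque": joint torques, N m; "ee_pos": TCP position; "orientation": TCP orientation; "ft_force": force on the tool from outside, world axes, zero at the start; "moment": the same for the moment, N m; "width": finger opening in mm.
Only numpy, scipy, OpenCV 4.12 (cv2) and the standard library are available. Lean on these libraries where they do the work, as an engineer would, in place of code of your own. Each camera call takes 0.05 s, during which the arm holds its last target.

## Working session

There is one attempt and no reset: what is moved stays moved. The work goes in short steps, Python scripts to look and compute and a shell command to move; the robot and the scene stay as the last step left them, time stands still between calls to the robot, and variables do not carry over. Pictures are saved under pics/ and viewed, and the job is handed in when it is done.

```bash
ls; mkdir -p pics; python3 - <<'E'
from workcell import ctrl, viewer, recognise
import cv2, numpy as np
o=ctrl.get_obs(); print(o)
for n in ["top","side","wrist"]:
    p=viewer.get_image(n)
    cv2.imwrite(f"pics/a_{n}.png",p["image"][:,:,::-1])
    print(n,{k:(v if k not in("image","range_z") else v.shape) for k,v in p.items()})
E
```

```text
pics
{'t': 0.0, 'qpos': array([ 1.23299011e+00,  4.23826275e-01,  1.63067557e+00, -7.93619530e-06,
        1.08859056e+00, -1.90381745e-02]), 'qvel': array([-0.00102143, -0.00051099, -0.00044434,  0.00024336, -0.00169911,
        0.00091988]), 'joint_torque': array([ 1.63465851e-03, -5.44624364e+01, -2.73668629e+01,  6.43143221e-02,
        2.26092304e-02, -9.44951194e-05]), 'ee_pos': array([195.78140342, 593.25585765, 403.91625275]), 'orientation': array([-4.98555374e-01, -3.10151780e+00,  2.32016568e-03]), 'ft_force': array([-0.20349609, -0.09146815, -0.4582487 ]), 'moment': array([ 0.00047188, -0.02831269, -0.03535136]), 'width': 87.82890653756299}
top {'image': (400, 640, 3), 'range_z': (400, 640), 'vfov': 52.91767284643029, 'cx': 314.6656963649635, 'cy': 203.3236715486223, 'extrinsics': array([[-2.70732364e-02, -9.99613150e-01,  6.37107720e-03,
        -8.30506506e+01],
       [ 9.97673401e-01, -2.66206817e-02,  6.27624381e-02,
        -5.36304092e+02],
       [-6.25685561e-02,  8.05543658e-03,  9.98008159e-01,
        -1.29768802e+03],
       [ 0.00000000e+00,  0.00000000e+00, 
[... 350 characters left out ...]
   -1.25419654e+02],
       [-1.92149262e-01, -6.47384297e-01,  7.37544733e-01,
        -1.20670465e+03],
       [ 0.00000000e+00,  0.00000000e+00,  0.00000000e+00,
         1.00000000e+00]]), 'shot': 2}
wrist {'image': (400, 640, 3), 'range_z': (400, 640), 'vfov': 70.92746138426013, 'cx': 321.28775383825, 'cy': 199.88555039886816, 'T_tool_cam': array([[-1.68383609e-05,  9.59929910e-01,  2.80240195e-01,
         7.85789607e+01],
       [ 9.99999999e-01,  2.97969631e-06,  4.98788593e-05,
         6.12842811e-01],
       [ 4.70451783e-05,  2.80240196e-01, -9.59929909e-01,
         1.83895720e+01],
       [ 0.00000000e+00,  0.00000000e+00,  0.00000000e+00,
         1.00000000e+00]]), 'shot': 3}
```

View pics/a_top.png

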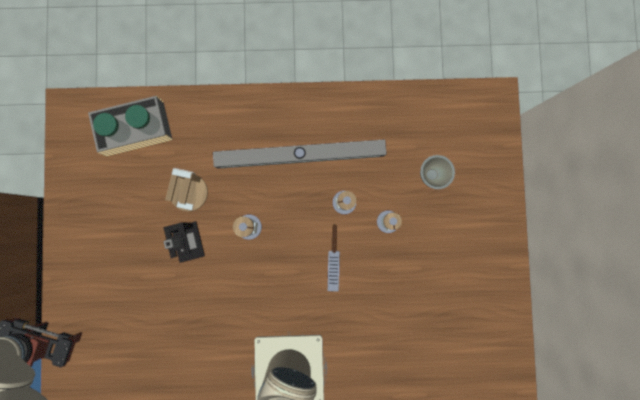

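View pics/a_side.png

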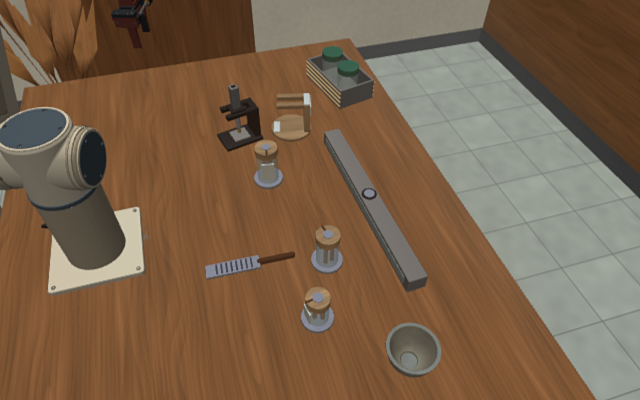

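View pics/a_wrist.png

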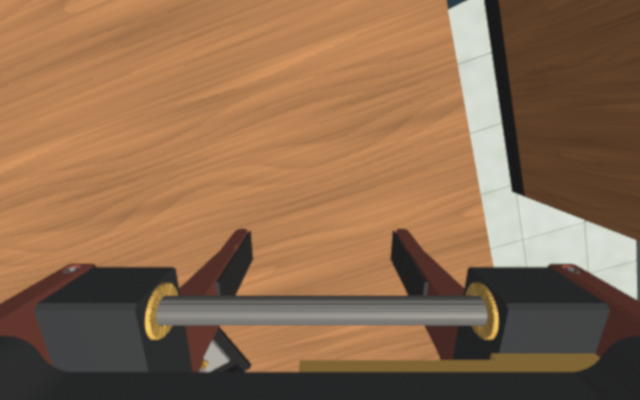

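```bash
cat > h.py <<'E'
from workcell import ctrl, viewer, recognise
import cv2, numpy as np
from scipy.spatial.transform import Rotation as R
def toolT(o=None):
    o=o or ctrl.get_obs(); T=np.eye(4); T[:3,:3]=R.from_rotvec(o["orientation"]).as_matrix(); T[:3,3]=o["ee_pos"]; return T
def grab(n,save=None):
    T=toolT(); p=viewer.get_image(n)
    p["C2W"]= T@p["T_tool_cam"] if n=="wrist" else np.linalg.inv(p["extrinsics"])
    if save: cv2.imwrite(f"pics/{save}.png",p["image"][:,:,::-1])
    return p
def f(p): return 200/np.tan(np.radians(p["vfov"]/2))
def cloud(p):
    v,u=np.mgrid[0:400,0:640]; z=p["range_z"].astype(float); F=f(p)
    c=np.stack([(u-p["cx"])/F*z,-(v-p["cy"])/F*z,-z,np.ones_like(z)],-1)
    w=(c@p["C2W"].T)[...,:3]; w[z<=0]=np.nan; return w
def atz(p,u,v,z):
    F=f(p); d=p["C2W"][:3,:3]@np.array([(u-p["cx"])/F,-(v-p["cy"])/F,-1]); c=p["C2W"][:3,3]
    return c+d*(z-c[2])/d[2]
def proj(p,X):
    c=np.linalg.inv(p["C2W"])@np.append(X,1); F=f(p); return np.array([p["cx"]+F*c[0]/-c[2],p["cy"]-F*c[1]/-c[2]])
E
python3 - <<'E'
from h import *
np.set_printoptions(precision=1,suppress=True)
for n in ["top","side"]:
    p=grab(n); w=cloud(p)
    for nm in ["wand","tip","charge_fork","home_fork","bar","jar1","jar2","jar3","jar4","jar1_stud","bowl","grater"]:
        r=recognise(p,nm)
        for q in r[:3]:
            u,v=q["xy"][0]*640,q["xy"][1]*400
            print(n,nm,round(q["p"],2),np.array([u,v]),w[int(min(v,399)),int(min(u,639))])
E
```

```text
top wand 0.73 [176.2 244.4] [417.6 310.1 152.5]
top wand 0.7 [387.  219.1] [ 475.1 -320.3   81.5]
top tip 0.7 [343.5 202.4] [ 530.1 -183.4  104.8]
top charge_fork 0.94 [189.3 234.9] [444.9 315.1  11.8]
top home_fork 0.94 [183.4 188.8] [585.6 302.9 108.2]
top bar 0.75 [184.1 190.7] [578.9 298.4 113. ]
top bar 0.73 [296.9 153.5] [695.6 -41.6  49.2]
top jar1 0.89 [345.5 202.2] [ 530.  -189.6  103.8]
top jar1 0.73 [244.8 223. ] [474.  117.5 117.7]
top jar1 0.66 [388.7 218.3] [ 478.  -322.9   84.5]
top jar2 0.89 [345.5 202.2] [ 530.  -189.6  103.8]
top jar2 0.73 [244.8 223. ] [474.  117.5 117.7]
top jar2 0.66 [388.7 218.3] [ 478.  -322.9   84.5]
top jar3 0.89 [345.5 202.2] [ 530.  -189.6  103.8]
top jar3 0.73 [244.8 223. ] [474.  117.5 117.7]
top jar3 0.66 [388.7 218.3] [ 478.  -322.9   84.5]
top jar4 0.89 [345.5 202.2] [ 530.  -189.6  103.8]
top jar4 0.73 [244.8 223. ] [474.  117.5 117.7]
top jar4 0.66 [388.7 218.3] [ 478.  -322.9   84.5]
top bowl 0.91 [437.1 171.3] [ 630.  -503.8   15.3]
top grater 0.96 [334.7 264.5] [ 334.5 -155.1    9.9]
side wand 0.8 [234.1 102.9] [415.3 309.9 139.4]
[... 328 characters left out ...]
[315.5 311.3] [ 455.3 -360.8   73.5]
side jar2 0.97 [326.5 248.8] [ 523.6 -221.3   86.2]
side jar2 0.79 [268.5 167.7] [459.9  91.7  70.5]
side jar2 0.7 [315.5 311.3] [ 455.3 -360.8   73.5]
side jar3 0.97 [326.5 248.8] [ 523.6 -221.3   86.2]
side jar3 0.79 [268.5 167.7] [459.9  91.7  70.5]
side jar3 0.7 [315.5 311.3] [ 455.3 -360.8   73.5]
side jar4 0.97 [326.5 248.8] [ 523.6 -221.3   86.2]
side jar4 0.79 [268.5 167.7] [459.9  91.7  70.5]
side jar4 0.7 [315.5 311.3] [ 455.3 -360.8   73.5]
side bowl 0.82 [411.2 348.4] [ 633.6 -469.2   14. ]
side bowl 0.31 [329.4 251.7] [ 531.2 -221.4   71.9]
side grater 0.7 [237.8 266.4] [ 321.5 -159.8   12. ]
side grater 0.42 [269.4 166.4] [461.8  85.7  79.2]
```

```bash
python3 - <<'E'
from h import *
np.set_printoptions(precision=1,suppress=True)
p=grab("top"); w=cloud(p); z=w[...,2]
def reg(u0,u1,v0,v1,zlo,zhi):
    m=np.zeros(z.shape,bool); m[v0:v1,u0:u1]=(z[v0:v1,u0:u1]>zlo)&(z[v0:v1,u0:u1]<zhi); return w[m]
for nm,b in dict(A=(320,365,185,220),B=(228,270,208,245),C=(370,410,205,240)).items():
    q=reg(*b,40,200); h=np.percentile(q[:,2],90); t=q[q[:,2]>h-8]
    (c,r)=cv2.minEnclosingCircle(t[:,:2].astype(np.float32))
    print(nm,h,"mean",t.mean(0),"circ",c,r,len(t))
q=reg(205,395,135,175,35,60); rect=cv2.minAreaRect(q[:,:2].astype(np.float32)); print("bar",rect,np.median(q[:,2]))
q=reg(160,215,160,215,95,125); print("home prong/col",q.mean(0),cv2.minAreaRect(q[:,:2].astype(np.float32)))
q=reg(155,215,215,265,95,125); print("charge",q.mean(0),cv2.minAreaRect(q[:,:2].astype(np.float32)))
q=reg(155,215,215,265,150,220); print("handle",q.mean(0),cv2.minAreaRect(q[:,:2].astype(np.float32)))
a=cv2.resize(p["image"][140:270,150:415],None,fx=3,fy=3,interpolation=cv2.INTER_CUBIC)[:, :, ::-1]
cv2.imwrite("pics/b.png",a)
E
```

```text
A 106.34663720084595 mean [ 535.6 -193.7  103.3] circ (536.2338256835938, -193.44561767578125) 28.93443489074707 269
B 121.88070740938988 mean [463.5 122.  119. ] circ (464.04302978515625, 121.63850402832031) 31.06989097595215 328
C 90.45488100175965 mean [ 468.6 -334.9   87.4] circ (467.9600524902344, -335.666748046875) 27.414451599121094 233
bar ((696.3495483398438, -50.714263916015625), (53.110469818115234, 559.9751586914062), 2.6039185523986816) 43.58933258002412
home prong/col [596.2 314.2 110. ] ((592.6201171875, 316.2133483886719), (63.03016662597656, 100.66787719726562), 75.93801879882812)
charge [432.8 320.3 111.8] ((428.9559326171875, 324.29241943359375), (98.20188903808594, 61.402862548828125), 13.199688911437988)
handle [420.5 318.1 179.6] ((419.9681701660156, 321.19976806640625), (23.571876525878906, 23.103256225585938), 13.064022064208984)
```

View pics/b.png

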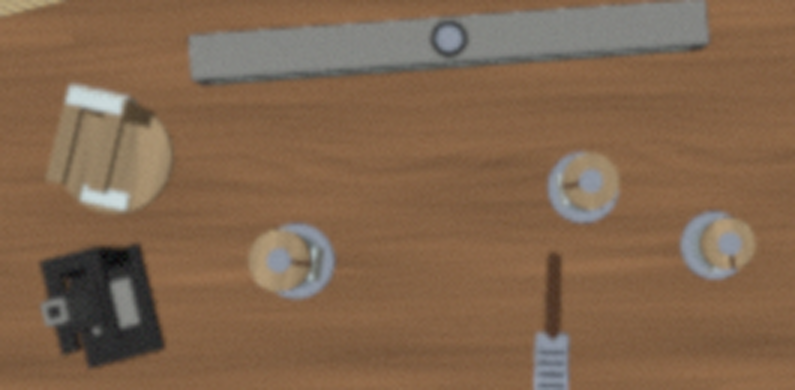

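```bash
cat >> h.py <<'E'
def yaw(T=None):
    T=toolT() if T is None else T; return np.degrees(np.arctan2(T[1,0],T[0,0]))
def plan(x,y,z,yw=None,n=None):
    """print tool-frame delta: translation first (current axes) plus rz; also per-row mixture"""
    T=toolT(); y0=yaw(T); d=T[:3,:3].T@(np.array([x,y,z])-T[:3,3]); rz=0 if yw is None else -((yw-y0+180)%360-180)
    print("from",T[:3,3].round(1),"yaw",round(y0,1),"tool delta m",(d/1000).round(4),"rz",round(rz,2),"dist",np.linalg.norm(d).round())
    n=n or int(max(np.ceil(np.linalg.norm(d)/55),np.ceil(abs(rz)/10)))
    W=(np.array([x,y,z])-T[:3,3])/n/1000; a=y0
    for i in range(n):
        c,s=np.cos(np.radians(a)),np.sin(np.radians(a))
        print('{"tx":%.4f,"ty":%.4f,"tz":%.4f,"rz":%.2f},'%(W[0]*c+W[1]*s, W[0]*s-W[1]*c, -W[2], rz/n)); a-=rz/n
E
python3 -c "
from h import *
plan(420,321,500,103.1)"
```

```text
from [195.9 593.5 404.7] yaw 161.7 tool delta m [-0.2982 -0.1885 -0.0953] rz 58.63 dist 365.0
{"tx":-0.0426,"ty":-0.0269,"tz":-0.0136,"rz":8.38},
{"tx":-0.0461,"ty":-0.0204,"tz":-0.0136,"rz":8.38},
{"tx":-0.0486,"ty":-0.0135,"tz":-0.0136,"rz":8.38},
{"tx":-0.0500,"ty":-0.0063,"tz":-0.0136,"rz":8.38},
{"tx":-0.0504,"ty":0.0011,"tz":-0.0136,"rz":8.38},
{"tx":-0.0497,"ty":0.0084,"tz":-0.0136,"rz":8.38},
{"tx":-0.0479,"ty":0.0155,"tz":-0.0136,"rz":8.38},
```

```bash
python3 -m handwheel '[{"gripper":0,"tx":-0.0426,"ty":-0.0269,"tz":-0.0136,"rz":8.4},{"tx":-0.0461,"ty":-0.0204,"tz":-0.0136,"rz":8.4},{"tx":-0.0486,"ty":-0.0135,"tz":-0.0136,"rz":8.4},{"tx":-0.05,"ty":-0.0063,"tz":-0.0136,"rz":8.4},{"tx":-0.0504,"ty":0.0011,"tz":-0.0136,"rz":8.4},{"tx":-0.0497,"ty":0.0084,"tz":-0.0136,"rz":8.3},{"tx":-0.0479,"ty":0.0155,"tz":-0.0136,"rz":8.3},{"gripper":0}]'
python3 - <<'E'
from h import *
p=grab("wrist","c1"); print(toolT()[:3,3].round(1),yaw())
E
```

```text
[195.9 593.5 404.7] 161.73351016505052$[0]: bad value
```

View pics/c1.png

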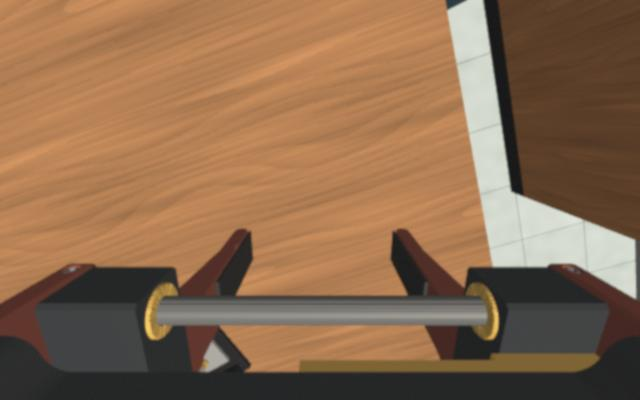

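```bash
python3 -m handwheel '[{"gripper":0,"tx":-0.0426,"ty":-0.0269,"tz":-0.0136,"rx":0,"ry":0,"rz":8.4},{"gripper":0,"tx":-0.0461,"ty":-0.0204,"tz":-0.0136,"rx":0,"ry":0,"rz":8.4},{"gripper":0,"tx":-0.0486,"ty":-0.0135,"tz":-0.0136,"rx":0,"ry":0,"rz":8.4},{"gripper":0,"tx":-0.05,"ty":-0.0063,"tz":-0.0136,"rx":0,"ry":0,"rz":8.4},{"gripper":0,"tx":-0.0504,"ty":0.0011,"tz":-0.0136,"rx":0,"ry":0,"rz":8.4},{"gripper":0,"tx":-0.0497,"ty":0.0084,"tz":-0.0136,"rx":0,"ry":0,"rz":8.3},{"gripper":0,"tx":-0.0479,"ty":0.0155,"tz":-0.0136,"rx":0,"ry":0,"rz":8.3},{"gripper":0,"tx":0,"ty":0,"tz":0,"rx":0,"ry":0,"rz":0}]'
python3 - <<'E'
from h import *
p=grab("wrist","c1"); print(toolT()[:3,3].round(1),yaw())
E
```

```text
t: 2.55
ee_pos: [421.5, 318.9, 501.1]
orientation: [1.958, 2.455, 0.004]
ft_force: [0.5, 0.7, -0.7]
width: 88.1
[420.5 319.9 500.4] 103.01455269951414
```

View pics/c1.png

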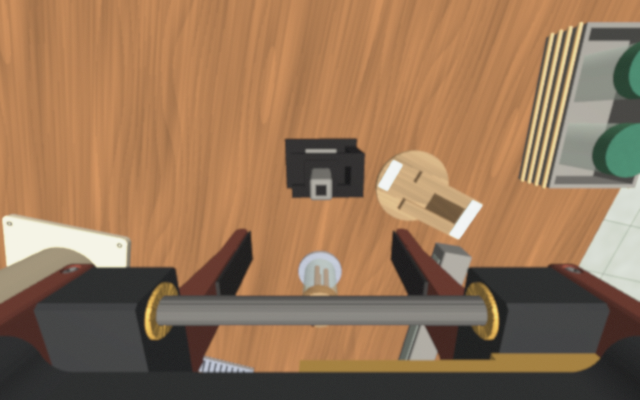

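```bash
python3 - <<'E'
from h import *
p=grab("wrist"); w=cloud(p); z=w[...,2]
np.set_printoptions(precision=1,suppress=True)
def rc(u0,u1,v0,v1,a,b):
    m=np.zeros(z.shape,bool); m[v0:v1,u0:u1]=(z[v0:v1,u0:u1]>a)&(z[v0:v1,u0:u1]<b); q=w[m]
    print(len(q),q.mean(0),cv2.minAreaRect(q[:,:2].astype(np.float32)))
print("handle"); rc(290,350,150,210,180,200)
print("flange"); rc(290,350,150,210,113,122)
print("charge"); rc(270,375,125,210,100,117)
print("home"); rc(375,490,140,245,100,120)
cv2.imwrite("pics/c2.png",cv2.resize(p["image"][120:250,260:500,::-1],None,fx=3,fy=3,interpolation=cv2.INTER_CUBIC))
c=w[176:202,308:334].reshape(-1,3); print(np.percentile(c[:,2],[10,50,90,99]))
E
```

```text
handle
498 [419.  324.7 188.9] ((419.4927978515625, 323.7913513183594), (23.936649322509766, 23.371362686157227), 12.987529754638672)
flange
1238 [417.1 328.6 116.4] ((418.542724609375, 323.0538330078125), (76.44097137451172, 60.01893615722656), 12.9928560256958)
charge
1710 [436.2 331.7 112.7] ((428.3525695800781, 325.3277893066406), (98.13034057617188, 60.440032958984375), 13.14122200012207)
home
2134 [593.6 317.8 113.1] ((590.2554931640625, 318.14910888671875), (59.774051666259766, 98.43568420410156), 76.05158233642578)
[nan nan nan nan]
```

View pics/c2.png

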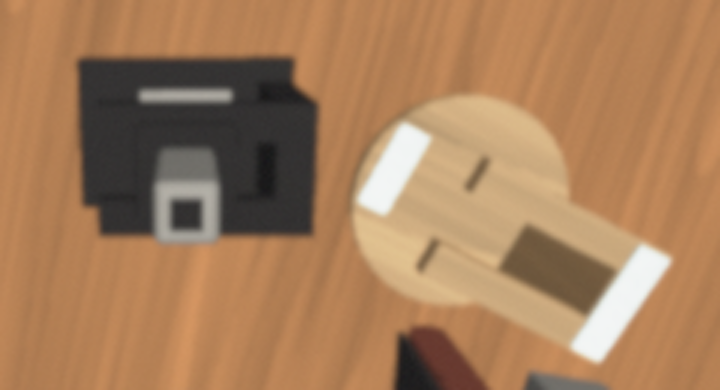

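```bash
python3 -c "
from h import *
plan(419.5,323.6,326,103.05,4)"
```

```text
from [419.8 320.6 499.9] yaw 103.1 tool delta m [0.0029 0.0004 0.1739] rz 0.07 dist 174.0
{"tx":0.0007,"ty":0.0001,"tz":0.0435,"rz":0.02},
{"tx":0.0007,"ty":0.0001,"tz":0.0435,"rz":0.02},
{"tx":0.0007,"ty":0.0001,"tz":0.0435,"rz":0.02},
{"tx":0.0007,"ty":0.0001,"tz":0.0435,"rz":0.02},
```

```bash
python3 -m handwheel '[{"gripper":0,"tx":0.0029,"ty":0.0004,"tz":0.0435,"rx":0,"ry":0,"rz":0},{"gripper":0,"tx":0,"ty":0,"tz":0.0435,"rx":0,"ry":0,"rz":0},{"gripper":0,"tx":0,"ty":0,"tz":0.0435,"rx":0,"ry":0,"rz":0},{"gripper":0,"tx":0,"ty":0,"tz":0.0435,"rx":0,"ry":0,"rz":0},{"gripper":0,"tx":0,"ty":0,"tz":0,"rx":0,"ry":0,"rz":0},{"gripper":0,"tx":0,"ty":0,"tz":0,"rx":0,"ry":0,"rz":0}]'
python3 - <<'E'
from h import *
p=grab("wrist","d1"); print(toolT()[:3,3].round(1),yaw())
E
```

```text
t: 3.4
ee_pos: [419.4, 324.8, 326.9]
orientation: [1.951, 2.462, 0.001]
ft_force: [-0.3, 0.3, 0.6]
width: 87.6
[419.7 324.8 327.5] 103.20751962491721
```

View pics/d1.png

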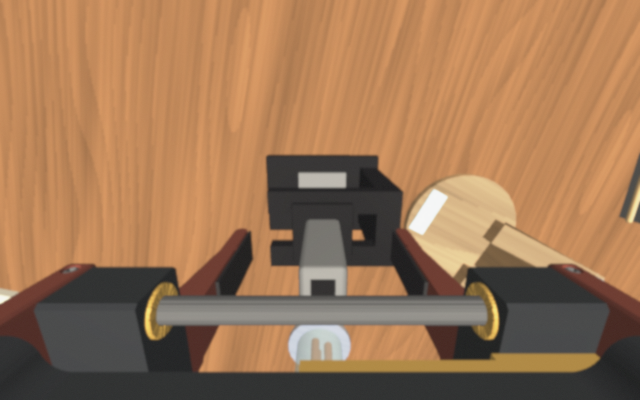

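```bash
python3 -m handwheel '[{"gripper":1,"tx":0,"ty":0,"tz":0,"rx":0,"ry":0,"rz":0},{"gripper":1,"tx":0,"ty":0,"tz":0,"rx":0,"ry":0,"rz":0},{"gripper":1,"tx":0,"ty":0,"tz":0,"rx":0,"ry":0,"rz":0},{"gripper":1,"tx":0,"ty":0,"tz":0,"rx":0,"ry":0,"rz":0},{"gripper":1,"tx":0,"ty":0,"tz":0,"rx":0,"ry":0,"rz":0},{"gripper":1,"tx":0,"ty":0,"tz":0,"rx":0,"ry":0,"rz":0},{"gripper":1,"tx":0,"ty":0,"tz":0,"rx":0,"ry":0,"rz":0},{"gripper":1,"tx":0,"ty":0,"tz":0,"rx":0,"ry":0,"rz":0}]'
python3 -c "
from h import *
print(toolT()[:3,3].round(1),yaw()); print(ctrl.get_obs()['width'])"
```

```text
t: 4.45
ee_pos: [419.5, 323.8, 325.8]
orientation: [1.953, 2.461, 0.0]
ft_force: [1.0, 0.0, 0.3]
width: 23.8
[419.5 323.8 325.8] 103.13660922292337
23.841781078243606
```

```bash
python3 -m handwheel '[{"gripper":1,"tx":0,"ty":0,"tz":-0.02,"rx":0,"ry":0,"rz":0},{"gripper":1,"tx":0,"ty":0,"tz":-0.04,"rx":0,"ry":0,"rz":0},{"gripper":1,"tx":0,"ty":0,"tz":-0.04,"rx":0,"ry":0,"rz":0},{"gripper":1,"tx":0,"ty":0,"tz":-0.04,"rx":0,"ry":0,"rz":0},{"gripper":1,"tx":0,"ty":0,"tz":0,"rx":0,"ry":0,"rz":0}]'
python3 - <<'E'
from h import *
p=grab("top"); w=cloud(p); np.set_printoptions(precision=1,suppress=True)
for n in ["bar","jar2"]:
  for r in recognise(p,n): print(n,r)
print(atz(p,299.7,152.7,49))
g=cv2.cvtColor(p["image"],cv2.COLOR_RGB2GRAY)[143:163,289:311]; print(w[143:163,289:311][w[143:163,289:311,2]>46.5].mean(0))
cv2.imwrite("pics/e1.png",cv2.resize(p["image"][130:180,270:330,::-1],None,fx=10,fy=10,interpolation=cv2.INTER_CUBIC))
print(ctrl.get_obs()['width']); plan(695,-49,466,103)
E
```

```text
t: 5.08
ee_pos: [420.0, 324.1, 468.7]
orientation: [1.952, 2.46, 0.009]
ft_force: [-0.3, -0.2, -1.7]
width: 23.8
bar {'xy': [0.467, 0.3915], 'p': 0.76}
bar {'xy': [0.2934, 0.598], 'p': 0.61}
bar {'xy': [0.6819, 0.4315], 'p': 0.5}
jar2 {'xy': [0.6062, 0.5463], 'p': 0.96}
jar2 {'xy': [0.3853, 0.5655], 'p': 0.86}
jar2 {'xy': [0.5375, 0.5075], 'p': 0.74}
[696.3 -53.5  49. ]
[695.8 -53.5  48.6]
24.133081437281053
from [419.  323.4 464.5] yaw 103.1 tool delta m [-0.4  0.2 -0. ] rz 0.14 dist 464.0
{"tx":-0.0473,"ty":0.0205,"tz":-0.0002,"rz":0.02},
{"tx":-0.0473,"ty":0.0205,"tz":-0.0002,"rz":0.02},
{"tx":-0.0473,"ty":0.0205,"tz":-0.0002,"rz":0.02},
{"tx":-0.0473,"ty":0.0205,"tz":-0.0002,"rz":0.02},
{"tx":-0.0472,"ty":0.0205,"tz":-0.0002,"rz":0.02},
{"tx":-0.0472,"ty":0.0205,"tz":-0.0002,"rz":0.02},
{"tx":-0.0472,"ty":0.0205,"tz":-0.0002,"rz":0.02},
{"tx":-0.0472,"ty":0.0205,"tz":-0.0002,"rz":0.02},
{"tx":-0.0472,"ty":0.0206,"tz":-0.0002,"rz":0.02},
```

View pics/e1.png

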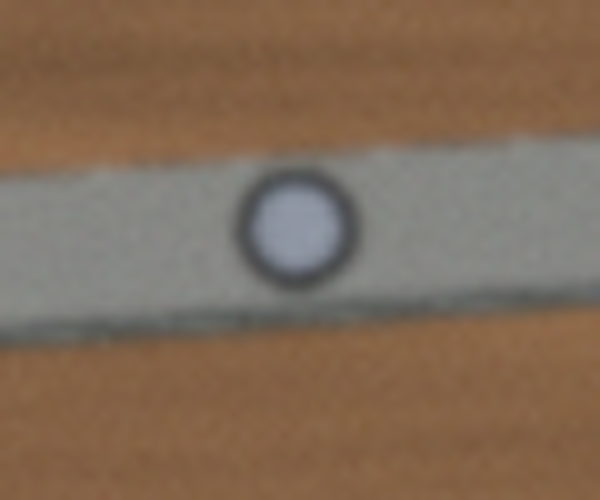

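```bash
python3 -m handwheel '[{"gripper":1,"tx":-0.053,"ty":0.023,"tz":0,"rx":0,"ry":0,"rz":0},{"gripper":1,"tx":-0.053,"ty":0.023,"tz":0,"rx":0,"ry":0,"rz":0},{"gripper":1,"tx":-0.053,"ty":0.023,"tz":0,"rx":0,"ry":0,"rz":0},{"gripper":1,"tx":-0.053,"ty":0.023,"tz":0,"rx":0,"ry":0,"rz":0},{"gripper":1,"tx":-0.053,"ty":0.023,"tz":0,"rx":0,"ry":0,"rz":0},{"gripper":1,"tx":-0.053,"ty":0.023,"tz":0,"rx":0,"ry":0,"rz":0},{"gripper":1,"tx":-0.053,"ty":0.023,"tz":0,"rx":0,"ry":0,"rz":0},{"gripper":1,"tx":-0.053,"ty":0.023,"tz":0,"rx":0,"ry":0,"rz":0}]'
python3 - <<'E'
from h import *
p=grab("wrist"); p=grab("wrist"); p=grab("wrist","f1");T=toolT(); print(T[:3,3].round(1),yaw()); w=cloud(p)
v=w[150:185,295:345]; m=v[(v[...,2]>47)&(v[...,2]<60)]; print(len(m),m.mean(0) if len(m) else 0)
E
```

```text
t: 6.22
ee_pos: [695.7, -49.0, 463.1]
orientation: [-1.951, -2.458, 0.003]
ft_force: [1.1, 0.5, -1.0]
width: 23.7
[695.7 -49.7 462.5] 102.93590362366763
682 [696.65546952 -45.91113272  49.17905644]
```

View pics/f1.png

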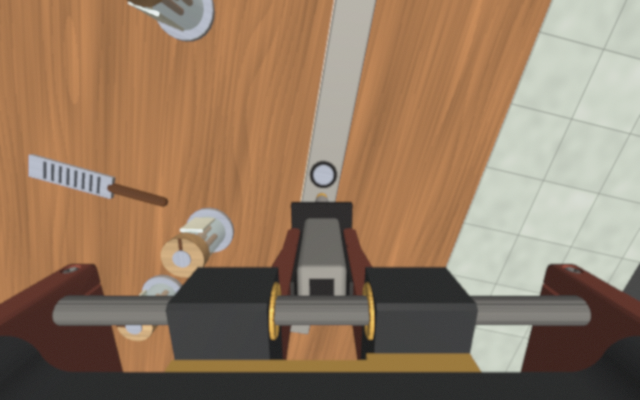

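```bash
python3 - <<'E'
from h import *
p=grab("wrist"); g=p["image"].astype(int)
T=toolT(); print(T[:3,3].round(1), atz(p,323,175,49).round(1))
tip=(T@np.array([0,0,304,1]))[:3]; print("tip nominal",tip.round(1),proj(p,tip))
plan(*(atz(p,323,175,49)[:2]),326-22+49+30,103,1)
E
```

```text
[694.9 -48.2 462.9] [695.2 -49.4  49. ]
tip nominal [693.6 -48.  158.9] [321.92399445 193.6594656 ]
from [694.9 -48.2 462.9] yaw 103.0 tool delta m [-0.0014  0.0004  0.0799] rz 0.02 dist 80.0
{"tx":-0.0012,"ty":0.0000,"tz":0.0799,"rz":0.02},
```

```bash
python3 -m handwheel '[{"gripper":1,"tx":-0.0015,"ty":0.0003,"tz":0.045,"rx":0,"ry":0,"rz":0},{"gripper":1,"tx":0,"ty":0,"tz":0.045,"rx":0,"ry":0,"rz":0},{"gripper":1,"tx":0,"ty":0,"tz":0.012,"rx":0,"ry":0,"rz":0},{"gripper":1,"tx":0,"ty":0,"tz":0.006,"rx":0,"ry":0,"rz":0},{"gripper":1,"tx":0,"ty":0,"tz":0,"rx":0,"ry":0,"rz":0}]'
python3 -c "
from h import *
for i in range(3): grab('wrist')
T=toolT();print(T[:3,3]); print(ctrl.get_obs()['ft_force'])"
```

```text
t: 7.05
ee_pos: [696.0, -48.3, 359.1]
orientation: [1.951, 2.46, 0.002]
ft_force: [-0.1, -0.0, -0.8]
width: 23.9
[696.06694749 -48.64581531 359.61209219]
[-0.08442313  0.18884082 -1.01398983]
```

```bash
python3 -m handwheel '[{"gripper":1,"tx":0,"ty":0,"tz":0.006,"rx":0,"ry":0,"rz":0},{"gripper":1,"tx":0,"ty":0,"tz":0.005,"rx":0,"ry":0,"rz":0},{"gripper":1,"tx":0,"ty":0,"tz":0,"rx":0,"ry":0,"rz":0},{"gripper":1,"tx":0,"ty":0,"tz":0,"rx":0,"ry":0,"rz":0}]'
python3 -c "
from h import *
for i in range(2): p=grab('wrist','g1')
grab('side','g2')
T=toolT();print(T[:3,3]); print(ctrl.get_obs()['ft_force'])"
```

```text
t: 7.7
ee_pos: [695.8, -48.8, 347.1]
orientation: [1.953, 2.461, 0.0]
ft_force: [0.2, 0.1, -0.1]
width: 24.3
[695.75701149 -48.7539117  347.11321164]
[ 1.49724278 -0.43438519  1.45217308]
```

View pics/g1.png

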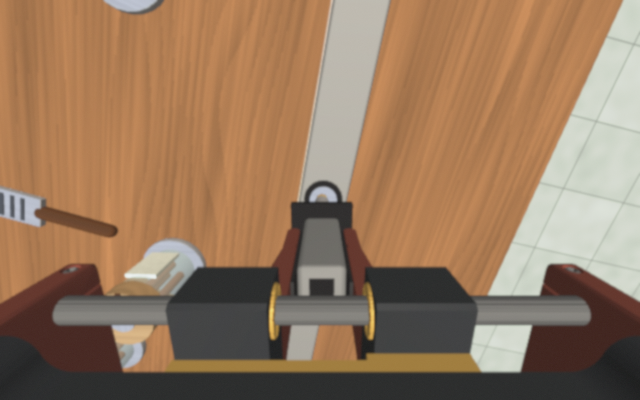

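View pics/g2.png

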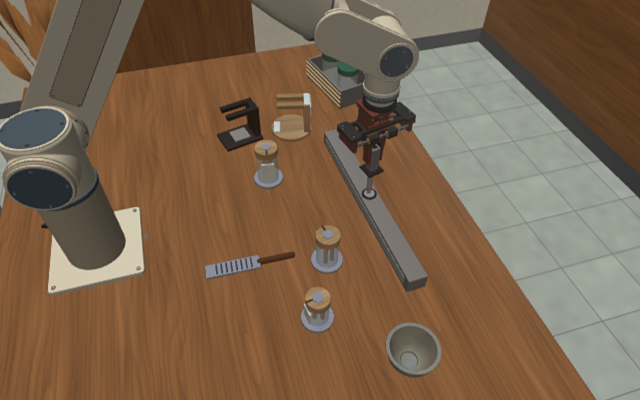

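```bash
python3 -m handwheel '[{"gripper":1,"tx":0,"ty":0,"tz":0.001,"rx":0,"ry":0,"rz":0},{"gripper":1,"tx":0,"ty":0,"tz":0,"rx":0,"ry":0,"rz":0},{"gripper":1,"tx":0,"ty":0,"tz":0,"rx":0,"ry":0,"rz":0}]'
python3 -c "
from h import *
F=[];P=[]
for i in range(8): viewer.get_image('wrist'); o=ctrl.get_obs();F.append(o['ft_force']);P.append(o['ee_pos'])
print(np.mean(F,0),np.std(F,0),np.mean(P,0),np.std(P,0))"
python3 -m handwheel '[{"gripper":1,"tx":0,"ty":0,"tz":-0.05,"rx":0,"ry":0,"rz":0},{"gripper":1,"tx":0,"ty":0,"tz":-0.05,"rx":0,"ry":0,"rz":0},{"gripper":1,"tx":0,"ty":0,"tz":0,"rx":0,"ry":0,"rz":0},{"gripper":1,"tx":0,"ty":0,"tz":0,"rx":0,"ry":0,"rz":0}]'
python3 -c "
from h import *
F=[];P=[]
for i in range(8): viewer.get_image('wrist'); o=ctrl.get_obs();F.append(o['ft_force']);P.append(o['ee_pos'])
print(np.mean(F,0),np.std(F,0),np.mean(P,0),np.std(P,0))
p=grab('wrist','h1'); T=toolT(); print(T[:3,3],yaw())
np.set_printoptions(precision=1,suppress=True)
p=grab('top'); w=cloud(p);z=w[...,2]
for n,b in dict(A=(320,365,185,220),B=(228,270,208,245),C=(370,410,205,240)).items():
    q=w[b[2]:b[3],b[0]:b[1]].reshape(-1,3); q=q[(q[:,2]>40)&(q[:,2]<150)]
    h=np.percentile(q[:,2],90); t=q[q[:,2]>h-8]; print(n,h,t.mean(0),cv2.minEnclosingCircle(t[:,:2].astype(np.float32)))
cv2.imwrite('pics/h2.png',p['image'][:,:,::-1])
"
```

```text
t: 8.22
ee_pos: [695.7, -48.7, 346.0]
orientation: [1.953, 2.461, 0.0]
ft_force: [1.4, -0.2, 0.2]
width: 23.7
[ 1.18545203 -0.62094756  0.77633012] [0.35227138 0.45837171 0.75691044] [695.72986493 -48.71888432 345.9491832 ] [0.01318656 0.01988013 0.02106298]
t: 9.12
ee_pos: [695.0, -48.6, 444.7]
orientation: [-1.952, -2.459, 0.002]
ft_force: [-0.9, -0.4, -1.5]
width: 23.9
[ 0.03850813 -0.26704731 -1.42309245] [0.18713056 0.56092012 0.42643528] [695.3168403  -48.66420203 444.17744452] [0.24017097 0.04407393 0.52509593]
[695.66878508 -48.70743078 445.35790089] 103.13347414735314
A 106.59880121354459 [ 536.  -193.3  103.4] ((536.2338256835938, -193.72171020507812), 28.86568260192871)Traceback (most recent call last):
  File "<string>", line 11, in <module>
    h=np.percentile(q[:,2],90); t=q[q[:,2]>h-8]; print(n,h,t.mean(0),cv2.minEnclosingCircle(t[:,:2].astype(np.float32)))
    return _quantile_unchecked(
        a, q, axis, out, overwrite_input, method, keepdims, weights)
    return _ureduce(a,
                    func=_quantile_ureduce_func,
    ...<5 lines>...
                    overwrite_input=overwrite_input,
                    method=method)
    r = func(a, **kwargs)
    result = _quantile(arr,
                       quantiles=q,
    ...<2 lines>...
                       out=out,
                       weights=wgt)
    slices_having_nans = np.isnan(arr[-1, ...])
                                  ~~~^^^^^^^^^
IndexError: index -1 is out of bounds for axis 0 with size 0
```

View pics/h1.png

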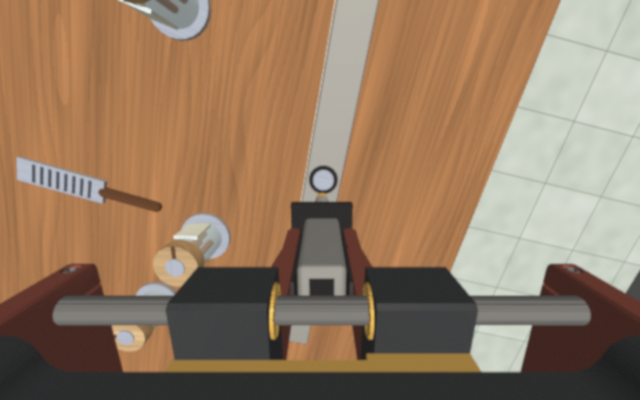

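```bash
python3 -c "
from h import *
plan(468,-334,455,103,8)"
```

```text
from [695.7 -48.7 445.5] yaw 103.1 tool delta m [-0.2261 -0.2866 -0.0094] rz 0.13 dist 365.0
{"tx":-0.0283,"ty":-0.0358,"tz":-0.0012,"rz":0.02},
{"tx":-0.0283,"ty":-0.0358,"tz":-0.0012,"rz":0.02},
{"tx":-0.0283,"ty":-0.0358,"tz":-0.0012,"rz":0.02},
{"tx":-0.0283,"ty":-0.0358,"tz":-0.0012,"rz":0.02},
{"tx":-0.0283,"ty":-0.0358,"tz":-0.0012,"rz":0.02},
{"tx":-0.0283,"ty":-0.0358,"tz":-0.0012,"rz":0.02},
{"tx":-0.0283,"ty":-0.0358,"tz":-0.0012,"rz":0.02},
{"tx":-0.0283,"ty":-0.0358,"tz":-0.0012,"rz":0.02},
```

```bash
python3 -m handwheel '[{"gripper":1,"tx":-0.0323,"ty":-0.0409,"tz":-0.0013,"rx":0,"ry":0,"rz":0},{"gripper":1,"tx":-0.0323,"ty":-0.0409,"tz":-0.0013,"rx":0,"ry":0,"rz":0},{"gripper":1,"tx":-0.0323,"ty":-0.0409,"tz":-0.0013,"rx":0,"ry":0,"rz":0},{"gripper":1,"tx":-0.0323,"ty":-0.0409,"tz":-0.0013,"rx":0,"ry":0,"rz":0},{"gripper":1,"tx":-0.0323,"ty":-0.0409,"tz":-0.0013,"rx":0,"ry":0,"rz":0},{"gripper":1,"tx":-0.0323,"ty":-0.0409,"tz":-0.0013,"rx":0,"ry":0,"rz":0},{"gripper":1,"tx":-0.0323,"ty":-0.0409,"tz":-0.0013,"rx":0,"ry":0,"rz":0},{"gripper":1,"tx":0,"ty":0,"tz":0,"rx":0,"ry":0,"rz":0}]'
cat >> h.py <<'E'
def avg(k=6):
    P=[];F=[]
    for i in range(k):
        viewer.get_image('side'); o=ctrl.get_obs(); P.append(o['ee_pos']);F.append(o['ft_force'])
    return np.mean(P[1:],0).round(1),np.mean(F[1:],0).round(2)
E
python3 - <<'E'
from h import *
np.set_printoptions(precision=1,suppress=True)
print(avg())
p=grab("wrist","i1");T=toolT(); print(T[:3,3],yaw())
print("tip px",proj(p,(T@np.array([0,0,304,1]))[:3]))
w=cloud(p)[90:290,200:440]; q=w[(w[...,2]>75)&(w[...,2]<100)]; print(len(q),q.mean(0),cv2.minEnclosingCircle(q[:,:2].astype(np.float32)))
grab("top","i2")
for r in recognise(p,"jar2_stud"): print(r)
E
```

```text
t: 10.62
ee_pos: [466.3, -336.2, 455.3]
orientation: [1.958, 2.456, -0.001]
ft_force: [-0.3, 0.3, -1.6]
width: 24.0
(array([ 468.7, -333.4,  455. ]), array([ 0.4, -0.2, -1.3]))
[ 469.  -333.   454.9] 103.23474442470915
tip px [322.3 195.2]
1323 [ 469.6 -326.    89.7] ((488.6445007324219, -286.28955078125), 79.52420043945312)
{'xy': [0.5028, 0.4285], 'p': 0.7}
```

View pics/i1.png

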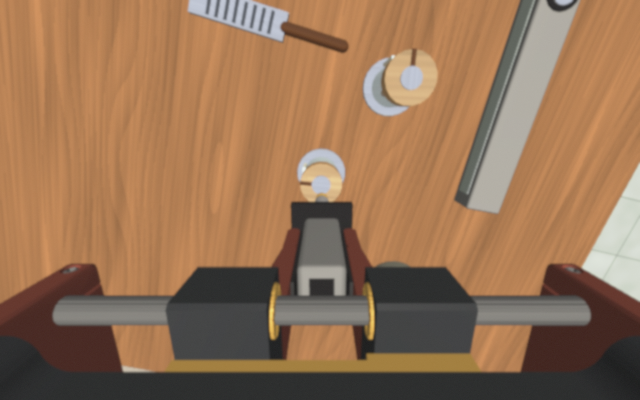

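View pics/i2.png

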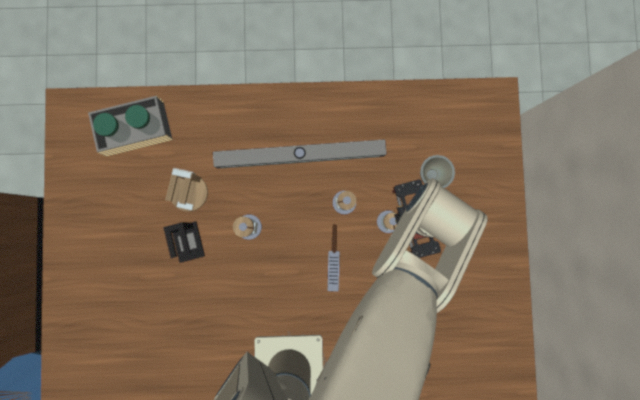

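```bash
python3 - <<'E'
from h import *
p=grab("wrist");T=toolT(); print(T[:3,3].round(1))
s=atz(p,320.5,184,90); print(s.round(1), atz(p,412,78,106).round(1)); 
plan(s[0],s[1],394-6,103,4)
E
```

```text
[ 468.7 -333.3  454.9]
[ 467.2 -335.6   90. ] [ 536.4 -194.1  106. ]
from [ 468.7 -333.3  454.9] yaw 103.2 tool delta m [-0.0019 -0.002   0.0669] rz 0.21 dist 67.0
{"tx":-0.0005,"ty":-0.0005,"tz":0.0167,"rz":0.05},
{"tx":-0.0005,"ty":-0.0005,"tz":0.0167,"rz":0.05},
{"tx":-0.0005,"ty":-0.0005,"tz":0.0167,"rz":0.05},
{"tx":-0.0005,"ty":-0.0005,"tz":0.0167,"rz":0.05},
```

```bash
python3 -m handwheel '[{"gripper":1,"tx":-0.0019,"ty":-0.002,"tz":0.03,"rx":0,"ry":0,"rz":0},{"gripper":1,"tx":0,"ty":0,"tz":0.02,"rx":0,"ry":0,"rz":0},{"gripper":1,"tx":0,"ty":0,"tz":0.005,"rx":0,"ry":0,"rz":0},{"gripper":1,"tx":0,"ty":0,"tz":0.004,"rx":0,"ry":0,"rz":0},{"gripper":1,"tx":0,"ty":0,"tz":0.004,"rx":0,"ry":0,"rz":0},{"gripper":1,"tx":0,"ty":0,"tz":0.004,"rx":0,"ry":0,"rz":0},{"gripper":1,"tx":0,"ty":0,"tz":0,"rx":0,"ry":0,"rz":0},{"gripper":1,"tx":0,"ty":0,"tz":0,"rx":0,"ry":0,"rz":0}]'
python3 - <<'E'
from h import *
print(avg()); grab("wrist","j1")
E
```

```text
t: 12.12
ee_pos: [466.9, -336.4, 388.4]
orientation: [1.952, 2.46, 0.0]
ft_force: [1.3, 0.4, 0.2]
width: 24.0
(array([ 466.9, -336.4,  388.3]), array([1.11, 0.25, 0.07]))
```

View pics/j1.png

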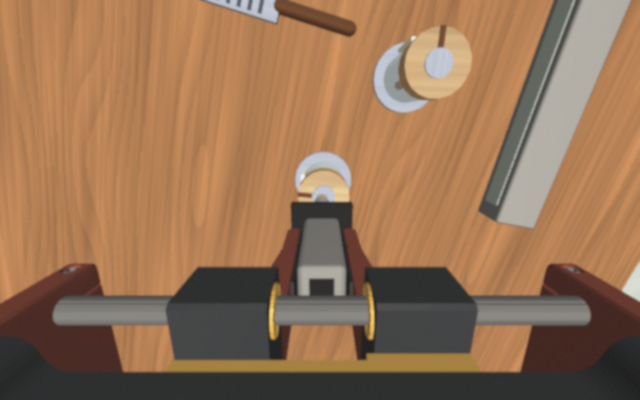

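```bash
python3 -m handwheel '[{"gripper":1,"tx":0,"ty":0,"tz":-0.04,"rx":0,"ry":0,"rz":0},{"gripper":1,"tx":0,"ty":0,"tz":-0.04,"rx":0,"ry":0,"rz":0},{"gripper":1,"tx":0,"ty":0,"tz":0,"rx":0,"ry":0,"rz":0}]'
python3 -c "
from h import *
print(avg(3)); plan(536.4,-194.1,466,103,4)"
```

```text
t: 12.85
ee_pos: [467.0, -336.6, 470.7]
orientation: [1.95, 2.457, -0.0]
ft_force: [-0.3, -0.4, -2.1]
width: 24.1
(array([ 466.2, -335.9,  466.8]), array([-0.88,  0.18, -2.29]))
from [ 466.2 -335.9  466.4] yaw 103.1 tool delta m [0.1221 0.1006 0.0005] rz 0.13 dist 158.0
{"tx":0.0305,"ty":0.0252,"tz":0.0001,"rz":0.03},
{"tx":0.0305,"ty":0.0251,"tz":0.0001,"rz":0.03},
{"tx":0.0306,"ty":0.0251,"tz":0.0001,"rz":0.03},
{"tx":0.0306,"ty":0.0251,"tz":0.0001,"rz":0.03},
```

```bash
python3 -m handwheel '[{"gripper":1,"tx":0.0305,"ty":0.0252,"tz":0,"rx":0,"ry":0,"rz":0},{"gripper":1,"tx":0.0305,"ty":0.0252,"tz":0,"rx":0,"ry":0,"rz":0},{"gripper":1,"tx":0.0305,"ty":0.0252,"tz":0,"rx":0,"ry":0,"rz":0},{"gripper":1,"tx":0.0305,"ty":0.0252,"tz":0,"rx":0,"ry":0,"rz":0},{"gripper":1,"tx":0,"ty":0,"tz":0,"rx":0,"ry":0,"rz":0}]'
python3 - <<'E'
from h import *
print(avg()); p=grab("wrist","k1")
for r in recognise(p,"jar3_stud"): print(r)
E
```

```text
t: 13.62
ee_pos: [537.6, -192.5, 465.9]
orientation: [-1.947, -2.461, 0.001]
ft_force: [0.8, -0.2, -1.6]
width: 23.7
(array([ 536.7, -195. ,  467. ]), array([-0.01,  0.13, -1.65]))
{'xy': [0.5066, 0.434], 'p': 0.68}
```

View pics/k1.png

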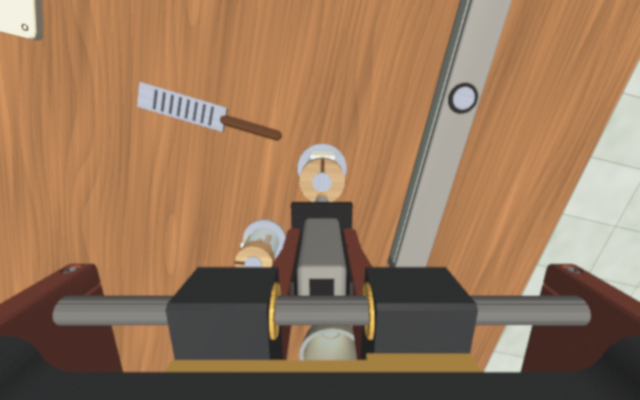

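Stud at (322,182). Line of jar3 points along tool +x (label to world +y).

```bash
python3 - <<'E'
from h import *
p=grab("wrist");T=toolT(); print(T[:3,3].round(1))
s=atz(p,322,182,106); print(s.round(1)); 
plan(s[0],s[1],410-6,103,4)
E
```

```text
[ 536.9 -195.2  468. ]
[ 536.2 -194.1  106. ]
from [ 536.9 -195.2  468. ] yaw 103.1 tool delta m [ 0.0012 -0.0004  0.064 ] rz 0.07 dist 64.0
{"tx":0.0003,"ty":-0.0001,"tz":0.0160,"rz":0.02},
{"tx":0.0003,"ty":-0.0001,"tz":0.0160,"rz":0.02},
{"tx":0.0003,"ty":-0.0001,"tz":0.0160,"rz":0.02},
{"tx":0.0003,"ty":-0.0001,"tz":0.0160,"rz":0.02},
```

```bash
python3 -m handwheel '[{"gripper":1,"tx":0.0012,"ty":-0.0003,"tz":0.03,"rx":0,"ry":0,"rz":0},{"gripper":1,"tx":0,"ty":0,"tz":0.017,"rx":0,"ry":0,"rz":0},{"gripper":1,"tx":0,"ty":0,"tz":0.005,"rx":0,"ry":0,"rz":0},{"gripper":1,"tx":0,"ty":0,"tz":0.004,"rx":0,"ry":0,"rz":0},{"gripper":1,"tx":0,"ty":0,"tz":0.004,"rx":0,"ry":0,"rz":0},{"gripper":1,"tx":0,"ty":0,"tz":0.004,"rx":0,"ry":0,"rz":0},{"gripper":1,"tx":0,"ty":0,"tz":0,"rx":0,"ry":0,"rz":0},{"gripper":1,"tx":0,"ty":0,"tz":0,"rx":0,"ry":0,"rz":0}]'
python3 - <<'E'
from h import *
print(avg()); grab("wrist","l1"); grab("top","l2")
E
```

```text
t: 15.08
ee_pos: [536.8, -193.5, 404.4]
orientation: [1.952, 2.46, 0.0]
ft_force: [0.6, -0.7, 0.5]
width: 23.9
(array([ 536.7, -193.5,  404.3]), array([ 1.03, -0.48,  0.4 ]))
```

View pics/l1.png

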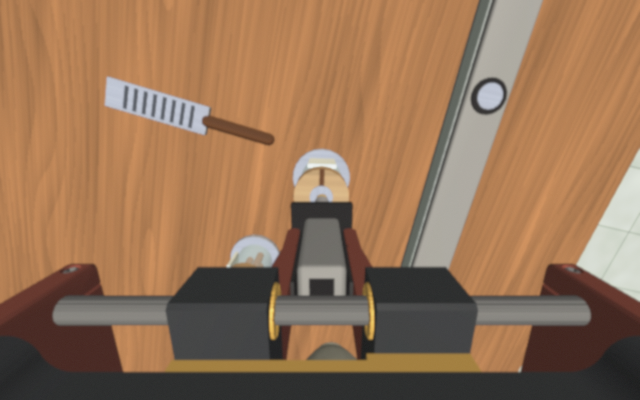

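View pics/l2.png

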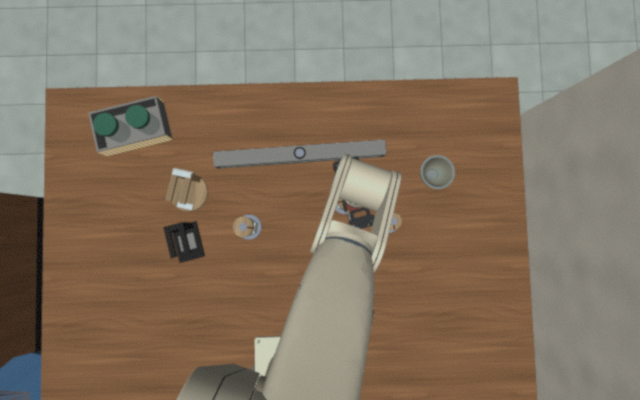

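```bash
python3 -m handwheel '[{"gripper":1,"tx":0,"ty":0,"tz":-0.04,"rx":0,"ry":0,"rz":0},{"gripper":1,"tx":0,"ty":0,"tz":-0.04,"rx":0,"ry":0,"rz":0},{"gripper":1,"tx":0,"ty":0,"tz":0,"rx":0,"ry":0,"rz":0}]'
python3 -c "
from h import *
print(avg(3)); plan(463.5,122,484,103,6)"
```

```text
t: 15.85
ee_pos: [537.0, -193.5, 486.7]
orientation: [1.95, 2.457, 0.002]
ft_force: [0.7, -0.1, -2.1]
width: 23.7
(array([ 536.1, -193.2,  482.8]), array([-0.26,  0.18, -1.94]))
from [ 536.  -193.2  482.4] yaw 103.1 tool delta m [ 0.3234  0.001  -0.0011] rz 0.13 dist 323.0
{"tx":0.0539,"ty":0.0002,"tz":-0.0003,"rz":0.02},
{"tx":0.0539,"ty":0.0001,"tz":-0.0003,"rz":0.02},
{"tx":0.0539,"ty":0.0001,"tz":-0.0003,"rz":0.02},
{"tx":0.0539,"ty":0.0001,"tz":-0.0003,"rz":0.02},
{"tx":0.0539,"ty":0.0001,"tz":-0.0003,"rz":0.02},
{"tx":0.0539,"ty":0.0001,"tz":-0.0003,"rz":0.02},
```

```bash
python3 -m handwheel '[{"gripper":1,"tx":0.0539,"ty":0.0002,"tz":0,"rx":0,"ry":0,"rz":0},{"gripper":1,"tx":0.0539,"ty":0.0002,"tz":0,"rx":0,"ry":0,"rz":0},{"gripper":1,"tx":0.0539,"ty":0.0002,"tz":0,"rx":0,"ry":0,"rz":0},{"gripper":1,"tx":0.0539,"ty":0.0002,"tz":0,"rx":0,"ry":0,"rz":0},{"gripper":1,"tx":0.0539,"ty":0.0002,"tz":0,"rx":0,"ry":0,"rz":0},{"gripper":1,"tx":0.0539,"ty":0.0002,"tz":0,"rx":0,"ry":0,"rz":0},{"gripper":1,"tx":0,"ty":0,"tz":0,"rx":0,"ry":0,"rz":0}]'
python3 - <<'E'
from h import *
print(avg()); p=grab("wrist","m1"); print(toolT()[:3,3])
for r in recognise(p,"jar4_stud"): print(r)
E
```

```text
t: 16.88
ee_pos: [462.9, 124.4, 482.2]
orientation: [-1.945, -2.464, 0.004]
ft_force: [0.0, -1.0, -1.7]
width: 23.6
(array([464.3, 121.2, 483.1]), array([ 0.33, -0.02, -1.37]))
[464.55134321 120.69108973 483.66081602]
{'xy': [0.5039, 0.429], 'p': 0.92}
```

View pics/m1.png

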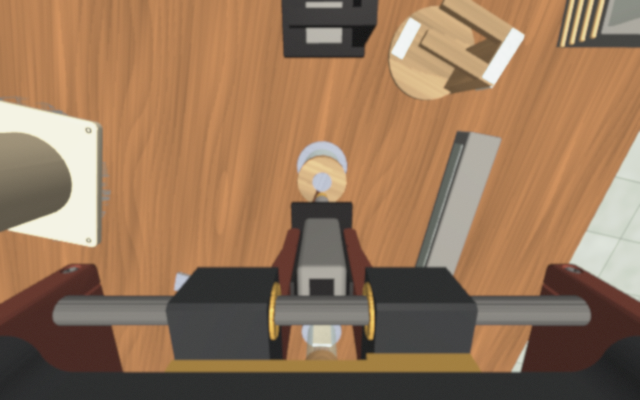

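```bash
python3 - <<'E'
from h import *
p=grab("wrist");T=toolT(); print(T[:3,3].round(1))
s=atz(p,321.8,181.5,122); print(s.round(1)); 
plan(s[0],s[1],426-6,103,1)
E
```

```text
[464.5 120.9 483.9]
[463.5 122.6 122. ]
from [464.5 120.9 483.9] yaw 103.0 tool delta m [ 0.0018 -0.0006  0.0639] rz 0.04 dist 64.0
{"tx":0.0018,"ty":-0.0006,"tz":0.0639,"rz":0.04},
```

```bash
python3 -m handwheel '[{"gripper":1,"tx":0.0018,"ty":-0.0006,"tz":0.03,"rx":0,"ry":0,"rz":0},{"gripper":1,"tx":0,"ty":0,"tz":0.017,"rx":0,"ry":0,"rz":0},{"gripper":1,"tx":0,"ty":0,"tz":0.005,"rx":0,"ry":0,"rz":0},{"gripper":1,"tx":0,"ty":0,"tz":0.004,"rx":0,"ry":0,"rz":0},{"gripper":1,"tx":0,"ty":0,"tz":0.004,"rx":0,"ry":0,"rz":0},{"gripper":1,"tx":0,"ty":0,"tz":0.004,"rx":0,"ry":0,"rz":0},{"gripper":1,"tx":0,"ty":0,"tz":0,"rx":0,"ry":0,"rz":0},{"gripper":1,"tx":0,"ty":0,"tz":0,"rx":0,"ry":0,"rz":0}]'
python3 - <<'E'
from h import *
print(avg()); grab("wrist","n1"); grab("top","n2")
E
```

```text
t: 18.32
ee_pos: [463.5, 123.4, 420.4]
orientation: [1.952, 2.46, 0.001]
ft_force: [1.2, -0.4, 0.5]
width: 23.8
(array([463.5, 123.4, 420.2]), array([ 0.86, -0.29,  0.76]))
```

View pics/n1.png

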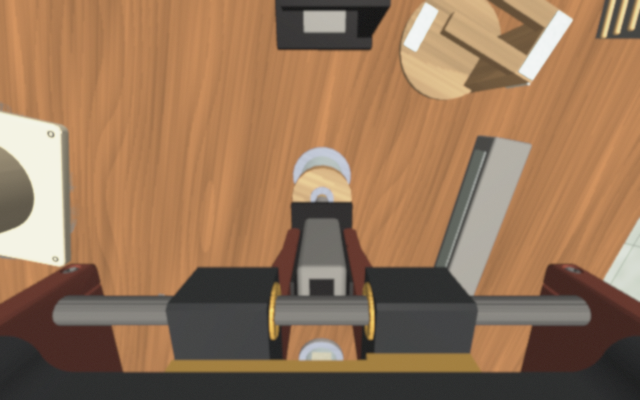

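View pics/n2.png

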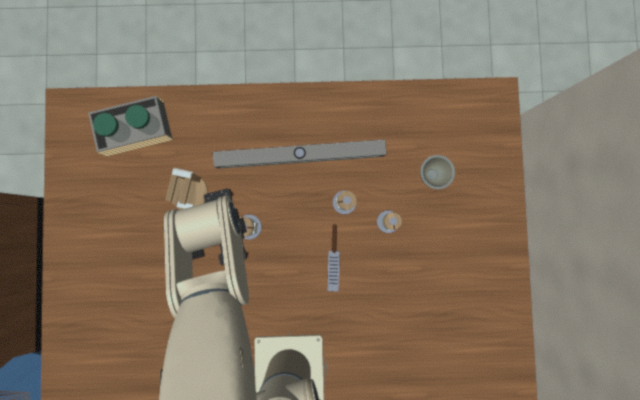

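```bash
python3 -m handwheel '[{"gripper":1,"tx":0,"ty":0,"tz":-0.03,"rx":0,"ry":0,"rz":0},{"gripper":1,"tx":0,"ty":0,"tz":-0.03,"rx":0,"ry":0,"rz":0},{"gripper":1,"tx":0,"ty":0,"tz":0,"rx":0,"ry":0,"rz":0}]'
python3 -c "
from h import *
print(avg(4)); plan(695.5,-49.5,450,103,7)"
```

```text
t: 19.1
ee_pos: [463.5, 123.5, 481.4]
orientation: [1.952, 2.46, 0.004]
ft_force: [-0.0, -0.6, -2.5]
width: 24.1
(array([462.7, 123.3, 478.7]), array([-0.51, -0.06, -2.06]))
from [462.7 123.3 478.5] yaw 103.1 tool delta m [-0.2212  0.1875  0.0279] rz 0.13 dist 291.0
{"tx":-0.0316,"ty":0.0268,"tz":0.0041,"rz":0.02},
{"tx":-0.0316,"ty":0.0268,"tz":0.0041,"rz":0.02},
{"tx":-0.0316,"ty":0.0268,"tz":0.0041,"rz":0.02},
{"tx":-0.0316,"ty":0.0268,"tz":0.0041,"rz":0.02},
{"tx":-0.0316,"ty":0.0268,"tz":0.0041,"rz":0.02},
{"tx":-0.0316,"ty":0.0268,"tz":0.0041,"rz":0.02},
{"tx":-0.0315,"ty":0.0268,"tz":0.0041,"rz":0.02},
```

```bash
python3 -m handwheel '[{"gripper":1,"tx":-0.0316,"ty":0.0268,"tz":0.004,"rx":0,"ry":0,"rz":0},{"gripper":1,"tx":-0.0316,"ty":0.0268,"tz":0.004,"rx":0,"ry":0,"rz":0},{"gripper":1,"tx":-0.0316,"ty":0.0268,"tz":0.004,"rx":0,"ry":0,"rz":0},{"gripper":1,"tx":-0.0316,"ty":0.0268,"tz":0.004,"rx":0,"ry":0,"rz":0},{"gripper":1,"tx":-0.0316,"ty":0.0268,"tz":0.004,"rx":0,"ry":0,"rz":0},{"gripper":1,"tx":-0.0316,"ty":0.0268,"tz":0.004,"rx":0,"ry":0,"rz":0},{"gripper":1,"tx":-0.0316,"ty":0.0268,"tz":0.004,"rx":0,"ry":0,"rz":0},{"gripper":1,"tx":0,"ty":0,"tz":0,"rx":0,"ry":0,"rz":0}]'
python3 -c "
from h import *
print(avg(6)); plan(695.5,-49.3,346.5,103,1)"
```

```text
t: 20.3
ee_pos: [697.4, -51.1, 449.0]
orientation: [-1.954, -2.457, 0.003]
ft_force: [0.4, -0.2, -1.3]
width: 23.8
(array([695.6, -48.8, 451.1]), array([ 0.12,  0.43, -1.95]))
from [695.6 -48.6 452.1] yaw 103.2 tool delta m [-0.0007 -0.0002  0.1056] rz 0.18 dist 106.0
{"tx":-0.0007,"ty":-0.0002,"tz":0.1056,"rz":0.18},
```

```bash
python3 -m handwheel '[{"gripper":1,"tx":-0.0007,"ty":0,"tz":0.045,"rx":0,"ry":0,"rz":0},{"gripper":1,"tx":0,"ty":0,"tz":0.042,"rx":0,"ry":0,"rz":0},{"gripper":1,"tx":0,"ty":0,"tz":0.006,"rx":0,"ry":0,"rz":0},{"gripper":1,"tx":0,"ty":0,"tz":0.005,"rx":0,"ry":0,"rz":0},{"gripper":1,"tx":0,"ty":0,"tz":0.004,"rx":0,"ry":0,"rz":0},{"gripper":1,"tx":0,"ty":0,"tz":0.003,"rx":0,"ry":0,"rz":0},{"gripper":1,"tx":0,"ty":0,"tz":0,"rx":0,"ry":0,"rz":0},{"gripper":1,"tx":0,"ty":0,"tz":0,"rx":0,"ry":0,"rz":0}]'
python3 - <<'E'
from h import *
print(avg(8)); grab("wrist","o1")
E
```

```text
t: 21.6
ee_pos: [696.7, -50.1, 347.7]
orientation: [1.952, 2.46, 0.002]
ft_force: [0.8, 0.3, 0.1]
width: 23.5
(array([696.5, -50.1, 347.2]), array([ 1.24, -0.03,  0.53]))
```

View pics/o1.png

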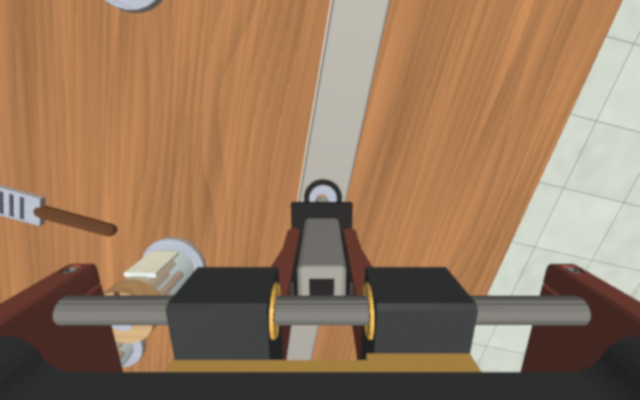

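```bash
python3 -m handwheel '[{"gripper":1,"tx":0,"ty":0,"tz":-0.06,"rx":0,"ry":0,"rz":0},{"gripper":1,"tx":0,"ty":0,"tz":-0.06,"rx":0,"ry":0,"rz":0},{"gripper":1,"tx":0,"ty":0,"tz":0,"rx":0,"ry":0,"rz":0}]'
python3 -c "
from h import *
print(avg(4)); plan(581.5,320.3,468,103,7)"
```

```text
t: 22.42
ee_pos: [697.1, -50.2, 472.7]
orientation: [1.948, 2.455, 0.007]
ft_force: [0.6, 0.9, -1.2]
width: 23.9
(array([695.8, -50. , 465.5]), array([ 0.04, -0.61, -1.77]))
from [695.7 -50.  464.6] yaw 103.1 tool delta m [ 0.3866 -0.0271 -0.0028] rz 0.13 dist 388.0
{"tx":0.0552,"ty":-0.0039,"tz":-0.0005,"rz":0.02},
{"tx":0.0552,"ty":-0.0039,"tz":-0.0005,"rz":0.02},
{"tx":0.0552,"ty":-0.0039,"tz":-0.0005,"rz":0.02},
{"tx":0.0552,"ty":-0.0039,"tz":-0.0005,"rz":0.02},
{"tx":0.0552,"ty":-0.0039,"tz":-0.0005,"rz":0.02},
{"tx":0.0552,"ty":-0.0040,"tz":-0.0005,"rz":0.02},
{"tx":0.0552,"ty":-0.0040,"tz":-0.0005,"rz":0.02},
```

```bash
python3 -m handwheel '[{"gripper":1,"tx":0.0552,"ty":-0.0039,"tz":0,"rx":0,"ry":0,"rz":0},{"gripper":1,"tx":0.0552,"ty":-0.0039,"tz":0,"rx":0,"ry":0,"rz":0},{"gripper":1,"tx":0.0552,"ty":-0.0039,"tz":0,"rx":0,"ry":0,"rz":0},{"gripper":1,"tx":0.0552,"ty":-0.0039,"tz":0,"rx":0,"ry":0,"rz":0},{"gripper":1,"tx":0.0552,"ty":-0.0039,"tz":0,"rx":0,"ry":0,"rz":0},{"gripper":1,"tx":0.0552,"ty":-0.0039,"tz":0,"rx":0,"ry":0,"rz":0},{"gripper":1,"tx":0.0552,"ty":-0.0039,"tz":0,"rx":0,"ry":0,"rz":0},{"gripper":1,"tx":0,"ty":0,"tz":0,"rx":0,"ry":0,"rz":0}]'
python3 - <<'E'
from h import *
np.set_printoptions(precision=1,suppress=True)
print(avg(6)); p=grab("wrist","q1"); print(toolT()[:3,3]); w=cloud(p)
q=w[60:260,230:420].reshape(-1,3); q=q[(q[:,2]>103)&(q[:,2]<119)&(abs(q[:,0]-590)<80)&(abs(q[:,1]-318)<80)]
print(len(q),cv2.minAreaRect(q[:,:2].astype(np.float32)))
E
```

```text
t: 23.62
ee_pos: [580.2, 323.2, 464.4]
orientation: [-1.946, -2.464, 0.005]
ft_force: [0.2, -0.3, -1.3]
width: 24.0
(array([582.1, 319.2, 465.7]), array([-0.1, -0.8, -1.4]))
[582.5 318.7 466.7]
2098 ((592.4273681640625, 317.48333740234375), (60.189117431640625, 101.16442108154297), 76.05342102050781)
```

View pics/q1.png

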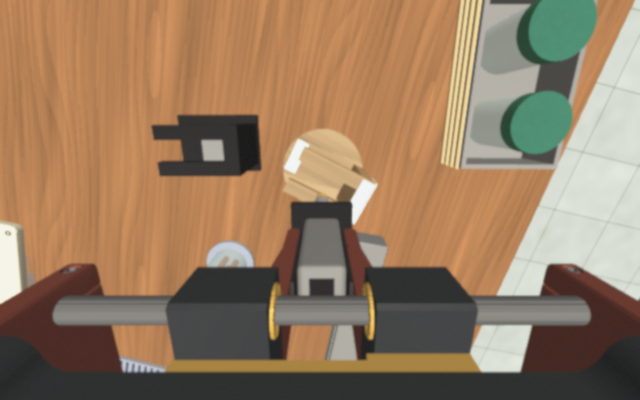

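```bash
python3 -c "
from h import *
print(avg(3));plan(582,320,370,103,1)"
```

```text
(array([582.4, 319.1, 467. ]), array([-0.28,  0.29, -1.04]))
from [582.4 319.2 467. ] yaw 103.1 tool delta m [ 0.0009 -0.0002  0.097 ] rz 0.06 dist 97.0
{"tx":0.0009,"ty":-0.0002,"tz":0.0970,"rz":0.06},
```

```bash
python3 -m handwheel '[{"gripper":1,"tx":0.0009,"ty":0,"tz":0.03,"rx":0,"ry":0,"rz":0},{"gripper":1,"tx":0,"ty":0,"tz":0.025,"rx":0,"ry":0,"rz":0},{"gripper":1,"tx":0,"ty":0,"tz":0.02,"rx":0,"ry":0,"rz":0},{"gripper":1,"tx":0,"ty":0,"tz":0.02,"rx":0,"ry":0,"rz":0},{"gripper":1,"tx":0,"ty":0,"tz":0,"rx":0,"ry":0,"rz":0}]'
python3 - <<'E'
from h import *
print(avg(5)); grab("wrist","r1"); p=grab("side"); 
cv2.imwrite("pics/r2.png",cv2.resize(p["image"][20:220,180:440,::-1],None,fx=3,fy=3))
plan(582,320,326.5,103,1)
E
```

```text
t: 24.75
ee_pos: [581.5, 320.6, 370.1]
orientation: [-1.952, -2.46, 0.005]
ft_force: [0.4, -0.5, -1.6]
width: 23.8
(array([582.1, 321.1, 372.8]), array([-0.17, -0.1 , -1.11]))
from [582.  321.  372.9] yaw 103.1 tool delta m [-0.001  -0.0003  0.0464] rz 0.13 dist 46.0
{"tx":-0.0010,"ty":-0.0002,"tz":0.0464,"rz":0.13},
```

View pics/r2.png

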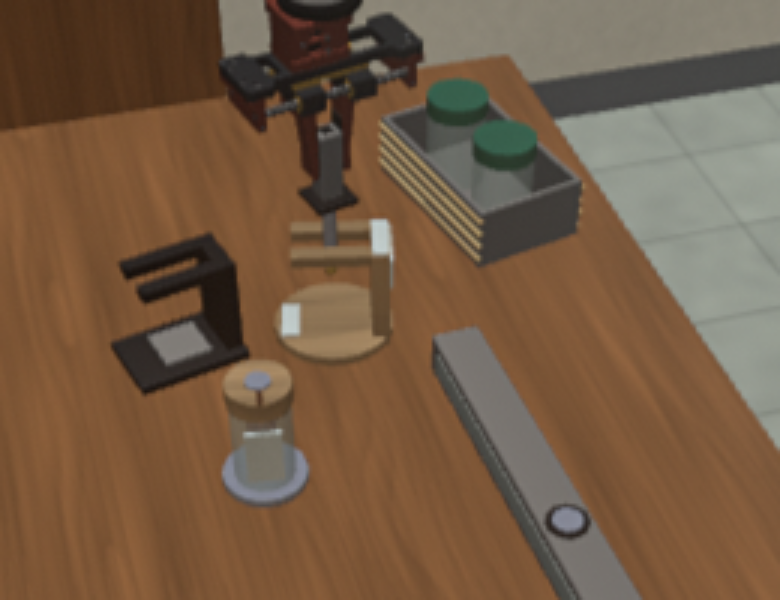

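View pics/r1.png

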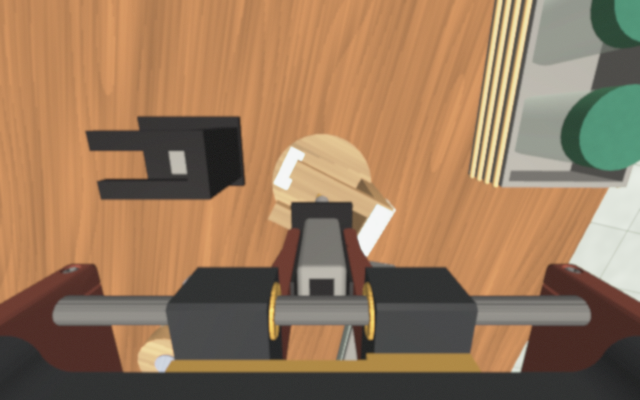

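The shaft has entered the gap between the bamboo prongs (side crop, 330,235). Lowering the rest.

```bash
python3 -m handwheel '[{"gripper":1,"tx":-0.001,"ty":0,"tz":0.02,"rx":0,"ry":0,"rz":0},{"gripper":1,"tx":0,"ty":0,"tz":0.015,"rx":0,"ry":0,"rz":0},{"gripper":1,"tx":0,"ty":0,"tz":0.006,"rx":0,"ry":0,"rz":0},{"gripper":1,"tx":0,"ty":0,"tz":0.004,"rx":0,"ry":0,"rz":0},{"gripper":1,"tx":0,"ty":0,"tz":0,"rx":0,"ry":0,"rz":0}]'
python3 -c "
from h import *
print(avg(6))"
```

```text
t: 25.72
ee_pos: [582.1, 320.0, 326.8]
orientation: [-1.953, -2.461, 0.0]
ft_force: [0.3, 0.2, -1.2]
width: 24.4
(array([582.1, 320. , 327.4]), array([-0.08,  0.35, -1.39]))
```

```bash
python3 -m handwheel '[{"gripper":1,"tx":0,"ty":0,"tz":0.001,"rx":0,"ry":0,"rz":0},{"gripper":1,"tx":0,"ty":0,"tz":0,"rx":0,"ry":0,"rz":0},{"gripper":0,"tx":0,"ty":0,"tz":0,"rx":0,"ry":0,"rz":0},{"gripper":0,"tx":0,"ty":0,"tz":0,"rx":0,"ry":0,"rz":0},{"gripper":0,"tx":0,"ty":0,"tz":0,"rx":0,"ry":0,"rz":0},{"gripper":0,"tx":0,"ty":0,"tz":0,"rx":0,"ry":0,"rz":0},{"gripper":0,"tx":0,"ty":0,"tz":0,"rx":0,"ry":0,"rz":0},{"gripper":0,"tx":0,"ty":0,"tz":0,"rx":0,"ry":0,"rz":0}]'
python3 -m handwheel '[{"gripper":0,"tx":0,"ty":0,"tz":-0.04,"rx":0,"ry":0,"rz":0},{"gripper":0,"tx":0,"ty":0,"tz":-0.04,"rx":0,"ry":0,"rz":0},{"gripper":0,"tx":0,"ty":0,"tz":-0.05,"rx":0,"ry":0,"rz":0},{"gripper":0,"tx":0,"ty":0,"tz":-0.02,"rx":0,"ry":0,"rz":0},{"gripper":0,"tx":0,"ty":0,"tz":0,"rx":0,"ry":0,"rz":0}]'
python3 - <<'E'
from h import *
np.set_printoptions(precision=1,suppress=True)
print(avg(4)); p=grab("wrist","s1"); w=cloud(p)
q=w[60:260,230:420].reshape(-1,3); q=q[(q[:,2]>183)&(q[:,2]<195)]
print(len(q),q.mean(0),cv2.minAreaRect(q[:,:2].astype(np.float32)))
p=grab("side"); 
cv2.imwrite("pics/s2.png",cv2.resize(p["image"][20:220,180:440,::-1],None,fx=3,fy=3))
p=grab("top","s3")
E
```

```text
t: 27.02
ee_pos: [582.0, 319.9, 326.0]
orientation: [1.953, 2.461, 0.0]
ft_force: [-0.5, -0.5, -0.6]
width: 80.3
t: 27.65
ee_pos: [582.1, 320.0, 477.0]
orientation: [1.952, 2.46, 0.004]
ft_force: [0.5, 0.7, 0.5]
width: 87.8
(array([581.6, 319.7, 473.7]), array([-0.2, -0.1,  0.4]))
564 [580.7 320.2 189.1] ((581.099365234375, 319.6103210449219), (23.764917373657227, 23.592920303344727), 12.555864334106445)
```

View pics/s2.png

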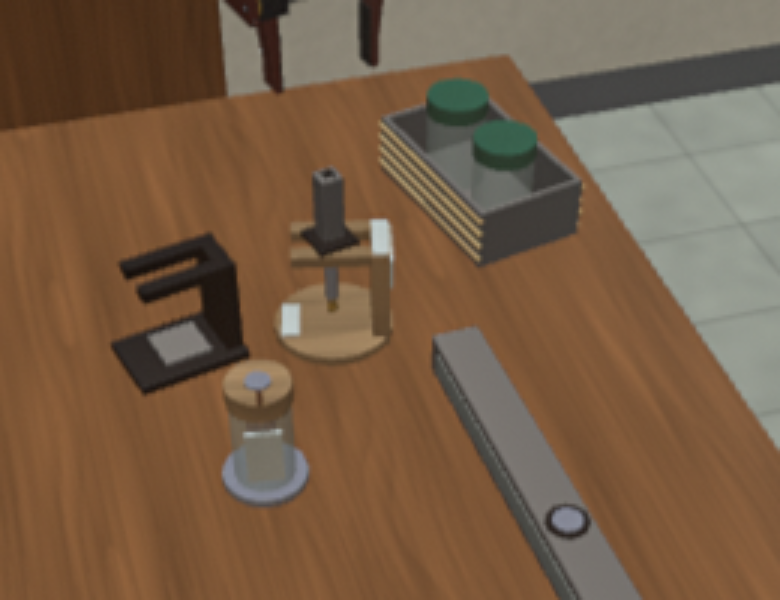

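View pics/s1.png

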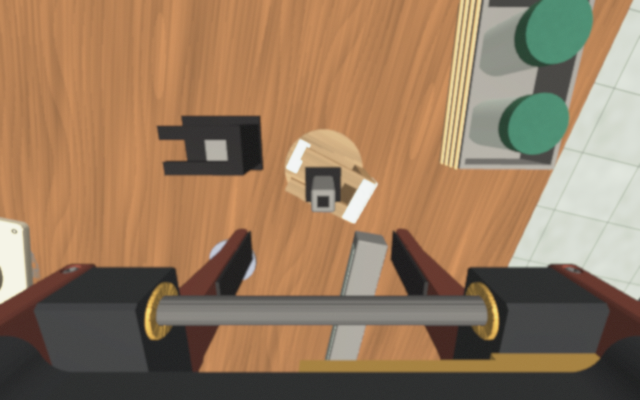

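View pics/s3.png

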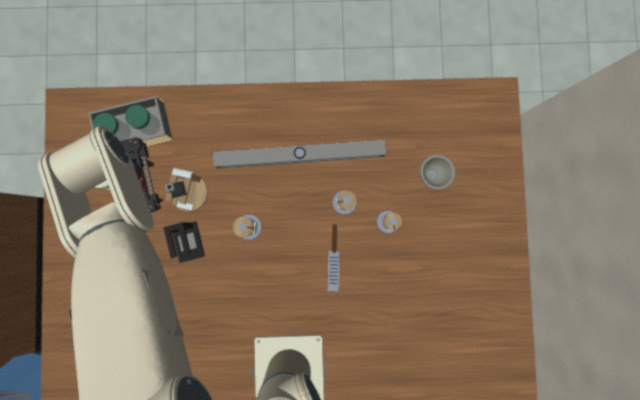

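```bash
python3 -c "
from h import *
plan(463.5,122.6,460,103,5)"
```

```text
from [581.9 319.9 474.4] yaw 103.1 tool delta m [-0.1652 -0.1601  0.0149] rz 0.13 dist 231.0
{"tx":-0.0330,"ty":-0.0320,"tz":0.0029,"rz":0.03},
{"tx":-0.0331,"ty":-0.0320,"tz":0.0029,"rz":0.03},
{"tx":-0.0331,"ty":-0.0320,"tz":0.0029,"rz":0.03},
{"tx":-0.0331,"ty":-0.0320,"tz":0.0029,"rz":0.03},
{"tx":-0.0331,"ty":-0.0320,"tz":0.0029,"rz":0.03},
```

```bash
python3 -m handwheel '[{"gripper":0,"tx":-0.0331,"ty":-0.032,"tz":0.003,"rx":0,"ry":0,"rz":0},{"gripper":0,"tx":-0.0331,"ty":-0.032,"tz":0.003,"rx":0,"ry":0,"rz":0},{"gripper":0,"tx":-0.0331,"ty":-0.032,"tz":0.003,"rx":0,"ry":0,"rz":0},{"gripper":0,"tx":-0.0331,"ty":-0.032,"tz":0.003,"rx":0,"ry":0,"rz":0},{"gripper":0,"tx":-0.0331,"ty":-0.032,"tz":0.003,"rx":0,"ry":0,"rz":0},{"gripper":0,"tx":0,"ty":0,"tz":0,"rx":0,"ry":0,"rz":0}]'
python3 - <<'E'
from h import *
np.set_printoptions(precision=1,suppress=True)
print(avg(5)); p=grab("wrist"); w=cloud(p)
q=w[90:290,240:410].reshape(-1,3); q=q[(q[:,2]>117)&(q[:,2]<127)]
print(len(q),q.mean(0),cv2.minEnclosingCircle(q[:,:2].astype(np.float32)))
cv2.imwrite("pics/t1.png",cv2.resize(p["image"][100:250,220:420,::-1],None,fx=4,fy=4,interpolation=cv2.INTER_CUBIC))
E
```

```text
t: 28.75
ee_pos: [462.3, 120.6, 460.4]
orientation: [-1.955, -2.458, 0.003]
ft_force: [-0.1, 0.3, 1.7]
width: 87.7
(array([464.4, 122.8, 461.1]), array([-0.2,  0.2, -0.2]))
2092 [462.8 124.  121.8] ((463.0164794921875, 122.92652893066406), 31.01291847229004)
```

View pics/t1.png

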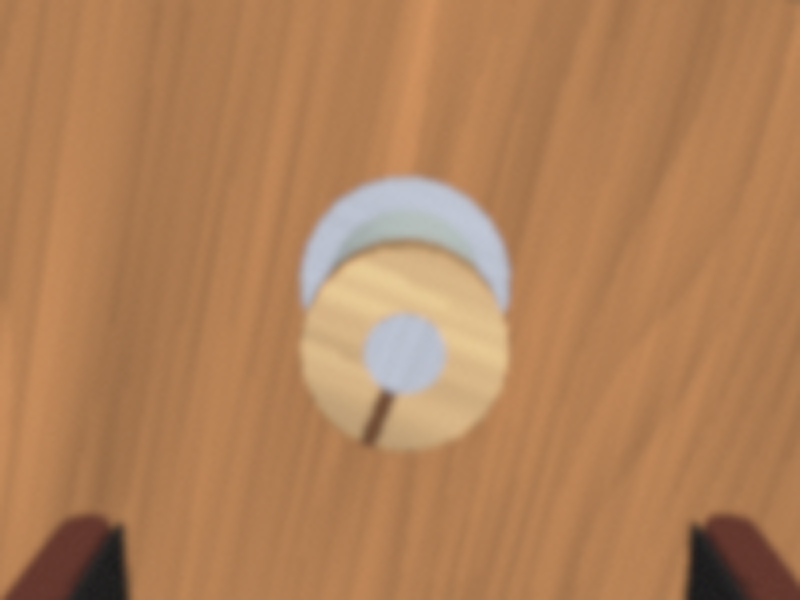

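```bash
cat >> h.py <<'E'
def ang(p,c,e,z):
    a=atz(p,*c,z+2); b=atz(p,*e,z); d=b-a; return a.round(1),np.degrees(np.arctan2(d[1],d[0])).round(1)
E
python3 - <<'E'
from h import *
p=grab("wrist")
print(ang(p,(220+404/4-.4,100+353/4-.4),(220+370/4-.4,100+443/4-.4),120))
plan(463.2,122.8,272,103,1)
E
```

```text
(array([462.7, 122.2, 122. ]), np.float64(-96.7))
from [464.3 123.1 460.9] yaw 103.2 tool delta m [-1.000e-04 -1.100e-03  1.889e-01] rz 0.19 dist 189.0
{"tx":-0.0001,"ty":-0.0012,"tz":0.1889,"rz":0.19},
```

```bash
python3 -m handwheel '[{"gripper":0,"tx":-0.0002,"ty":-0.0012,"tz":0.045,"rx":0,"ry":0,"rz":0},{"gripper":0,"tx":0,"ty":0,"tz":0.045,"rx":0,"ry":0,"rz":0},{"gripper":0,"tx":0,"ty":0,"tz":0.045,"rx":0,"ry":0,"rz":0},{"gripper":0,"tx":0,"ty":0,"tz":0.035,"rx":0,"ry":0,"rz":0},{"gripper":0,"tx":0,"ty":0,"tz":0.019,"rx":0,"ry":0,"rz":0},{"gripper":0,"tx":0,"ty":0,"tz":0,"rx":0,"ry":0,"rz":0},{"gripper":0,"tx":0,"ty":0,"tz":0,"rx":0,"ry":0,"rz":0}]'
python3 -m handwheel '[{"gripper":1,"tx":0,"ty":0,"tz":0,"rx":0,"ry":0,"rz":0},{"gripper":1,"tx":0,"ty":0,"tz":0,"rx":0,"ry":0,"rz":0},{"gripper":1,"tx":0,"ty":0,"tz":0,"rx":0,"ry":0,"rz":0},{"gripper":1,"tx":0,"ty":0,"tz":0,"rx":0,"ry":0,"rz":0},{"gripper":1,"tx":0,"ty":0,"tz":0,"rx":0,"ry":0,"rz":0},{"gripper":1,"tx":0,"ty":0,"tz":0,"rx":0,"ry":0,"rz":0}]'
python3 - <<'E'
from h import *
print(avg(4),ctrl.get_obs()['width'],yaw()); grab("wrist","u1")
E
```

```text
t: 29.98
ee_pos: [463.2, 122.3, 272.5]
orientation: [1.952, 2.461, 0.001]
ft_force: [0.7, 0.8, 0.1]
width: 87.8
t: 30.72
ee_pos: [463.2, 122.0, 272.5]
orientation: [1.952, 2.46, 0.002]
ft_force: [0.4, 0.2, 6.0]
width: 61.6
(array([463.2, 122. , 272.5]), array([1.86, 0.14, 6.22])) 61.50117999323624 103.13123167051971
```

View pics/u1.png

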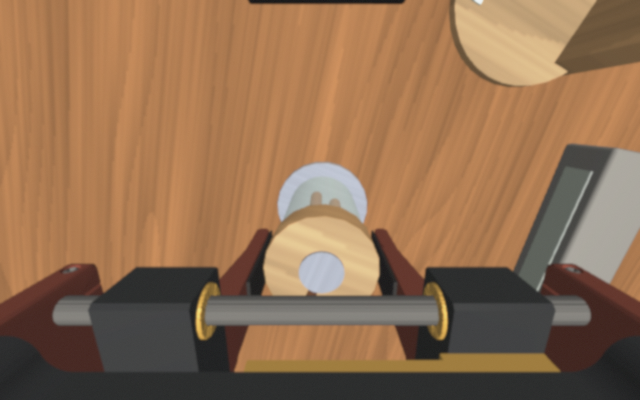

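```bash
python3 -m handwheel '[{"gripper":1,"tx":0,"ty":0,"tz":-0.001,"rx":0,"ry":0,"rz":-5},{"gripper":1,"tx":0,"ty":0,"tz":0,"rx":0,"ry":0,"rz":-9},{"gripper":1,"tx":0,"ty":0,"tz":0,"rx":0,"ry":0,"rz":-9},{"gripper":1,"tx":0,"ty":0,"tz":0,"rx":0,"ry":0,"rz":-9},{"gripper":1,"tx":0,"ty":0,"tz":0,"rx":0,"ry":0,"rz":-9},{"gripper":1,"tx":0,"ty":0,"tz":0,"rx":0,"ry":0,"rz":-9},{"gripper":1,"tx":0,"ty":0,"tz":0,"rx":0,"ry":0,"rz":-9},{"gripper":1,"tx":0,"ty":0,"tz":0,"rx":0,"ry":0,"rz":-9}]'
python3 -m handwheel '[{"gripper":1,"tx":0,"ty":0,"tz":0,"rx":0,"ry":0,"rz":-9},{"gripper":1,"tx":0,"ty":0,"tz":0,"rx":0,"ry":0,"rz":-9},{"gripper":1,"tx":0,"ty":0,"tz":0,"rx":0,"ry":0,"rz":-9},{"gripper":1,"tx":0,"ty":0,"tz":0,"rx":0,"ry":0,"rz":-4.3},{"gripper":1,"tx":0,"ty":0,"tz":0,"rx":0,"ry":0,"rz":0},{"gripper":1,"tx":0,"ty":0,"tz":0,"rx":0,"ry":0,"rz":0}]'
python3 - <<'E'
from h import *
print(avg(4),ctrl.get_obs()['width'],yaw())
E
```

```text
t: 31.98
ee_pos: [461.5, 121.3, 272.4]
orientation: [-0.234, -3.129, 0.003]
ft_force: [-2.5, -2.5, 3.0]
width: 61.4
t: 32.72
ee_pos: [462.3, 121.8, 272.6]
orientation: [0.608, -3.081, -0.0]
ft_force: [0.3, 0.4, -4.1]
width: 61.9
(array([462.6, 122. , 272.8]), array([-0.12, -0.09, -3.86])) 61.530191720031226 -157.60055797117198
```

```bash
python3 -m handwheel '[{"gripper":0,"tx":0,"ty":0,"tz":0,"rx":0,"ry":0,"rz":0},{"gripper":0,"tx":0,"ty":0,"tz":0,"rx":0,"ry":0,"rz":0},{"gripper":0,"tx":0,"ty":0,"tz":0,"rx":0,"ry":0,"rz":0},{"gripper":0,"tx":0,"ty":0,"tz":0,"rx":0,"ry":0,"rz":0},{"gripper":0,"tx":0,"ty":0,"tz":-0.02,"rx":0,"ry":0,"rz":0},{"gripper":0,"tx":0,"ty":0,"tz":-0.05,"rx":0,"ry":0,"rz":0},{"gripper":0,"tx":0,"ty":0,"tz":-0.06,"rx":0,"ry":0,"rz":0},{"gripper":0,"tx":0,"ty":0,"tz":-0.06,"rx":0,"ry":0,"rz":0}]'
python3 - <<'E'
from h import *
print(avg(5),yaw()); p=grab("wrist"); w=cloud(p)
cv2.imwrite("pics/v1.png",cv2.resize(p["image"][100:250,220:420,::-1],None,fx=4,fy=4,interpolation=cv2.INTER_CUBIC))
T=toolT(); plan(536.2,-193.8,450,103,10)
E
```

```text
t: 33.92
ee_pos: [462.3, 121.8, 464.8]
orientation: [0.611, -3.081, -0.0]
ft_force: [1.1, 0.5, 0.1]
width: 87.8
(array([463. , 122. , 465.5]), array([-0.14,  0.55, -0.38])) -157.56906027231915
from [462.1 121.8 461.6] yaw -157.6 tool delta m [ 0.0519 -0.32    0.0116] rz 99.43 dist 324.0
{"tx":0.0052,"ty":-0.0320,"tz":0.0012,"rz":9.94},
{"tx":-0.0004,"ty":-0.0324,"tz":0.0012,"rz":9.94},
{"tx":-0.0060,"ty":-0.0319,"tz":0.0012,"rz":9.94},
{"tx":-0.0114,"ty":-0.0303,"tz":0.0012,"rz":9.94},
{"tx":-0.0165,"ty":-0.0279,"tz":0.0012,"rz":9.94},
{"tx":-0.0210,"ty":-0.0246,"tz":0.0012,"rz":9.94},
{"tx":-0.0250,"ty":-0.0206,"tz":0.0012,"rz":9.94},
{"tx":-0.0282,"ty":-0.0160,"tz":0.0012,"rz":9.94},
{"tx":-0.0305,"ty":-0.0109,"tz":0.0012,"rz":9.94},
{"tx":-0.0319,"ty":-0.0055,"tz":0.0012,"rz":9.94},
```

View pics/v1.png

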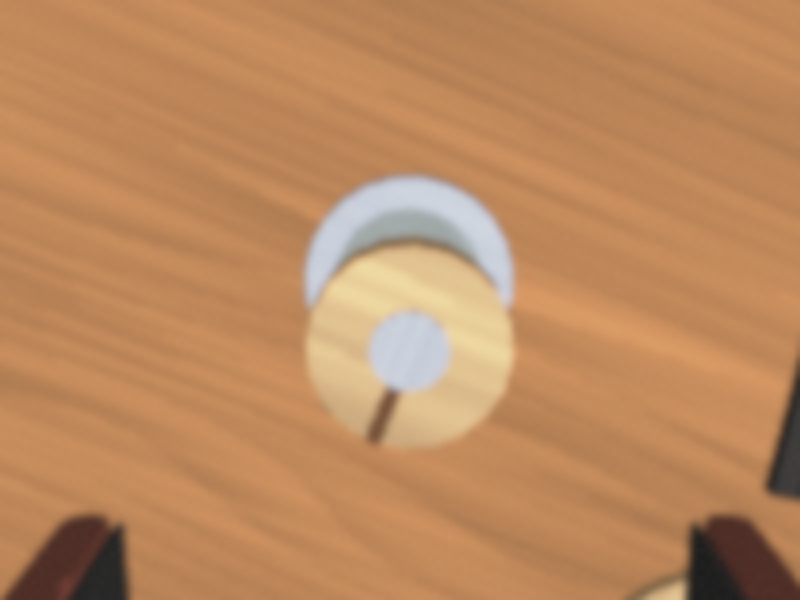

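```bash
python3 -m handwheel '[{"gripper":0,"tx":0.0052,"ty":-0.032,"tz":0.001,"rx":0,"ry":0,"rz":9.9},{"gripper":0,"tx":-0.0004,"ty":-0.0324,"tz":0.001,"rx":0,"ry":0,"rz":9.9},{"gripper":0,"tx":-0.006,"ty":-0.0319,"tz":0.001,"rx":0,"ry":0,"rz":9.9},{"gripper":0,"tx":-0.0114,"ty":-0.0303,"tz":0.001,"rx":0,"ry":0,"rz":9.9},{"gripper":0,"tx":-0.0165,"ty":-0.0279,"tz":0.001,"rx":0,"ry":0,"rz":9.9},{"gripper":0,"tx":-0.021,"ty":-0.0246,"tz":0.001,"rx":0,"ry":0,"rz":9.9},{"gripper":0,"tx":-0.025,"ty":-0.0206,"tz":0.001,"rx":0,"ry":0,"rz":9.9},{"gripper":0,"tx":-0.0282,"ty":-0.016,"tz":0.001,"rx":0,"ry":0,"rz":9.9}]'
python3 -m handwheel '[{"gripper":0,"tx":-0.0305,"ty":-0.0109,"tz":0.001,"rx":0,"ry":0,"rz":9.9},{"gripper":0,"tx":-0.0319,"ty":-0.0055,"tz":0.001,"rx":0,"ry":0,"rz":9.9},{"gripper":0,"tx":0,"ty":0,"tz":0,"rx":0,"ry":0,"rz":0}]'
python3 - <<'E'
from h import *
print(avg(5),yaw()); p=grab("wrist"); w=cloud(p)
q=w[90:290,240:410].reshape(-1,3); q=q[(q[:,2]>101)&(q[:,2]<112)]
print(len(q),q.mean(0),cv2.minEnclosingCircle(q[:,:2].astype(np.float32)))
cv2.imwrite("pics/w1.png",cv2.resize(p["image"][100:250,220:420,::-1],None,fx=4,fy=4,interpolation=cv2.INTER_CUBIC))
grab("top","w2")
E
```

```text
t: 35.22
ee_pos: [522.5, -131.3, 452.4]
orientation: [-1.499, -2.756, 0.001]
ft_force: [0.6, -0.4, -0.1]
width: 87.7
t: 35.6
ee_pos: [537.8, -194.7, 450.4]
orientation: [-1.947, -2.461, 0.002]
ft_force: [-0.0, -0.2, -0.9]
width: 88.0
(array([ 537.5, -192.5,  451.7]), array([-0.28,  0.23,  0.03])) 103.56610710365445
1743 [ 535.18186164 -192.23181917  105.76501259] ((535.4149169921875, -193.1141357421875), 28.926246643066406)
```

View pics/w1.png

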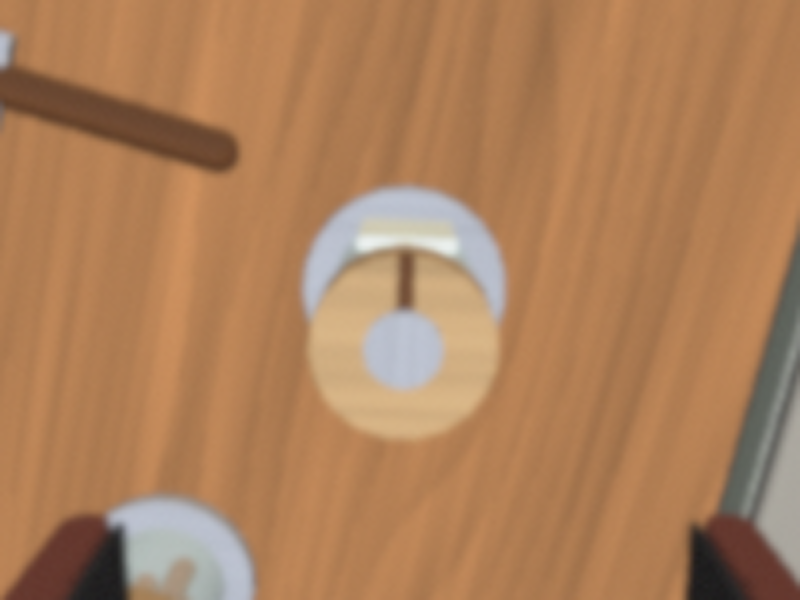

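View pics/w2.png

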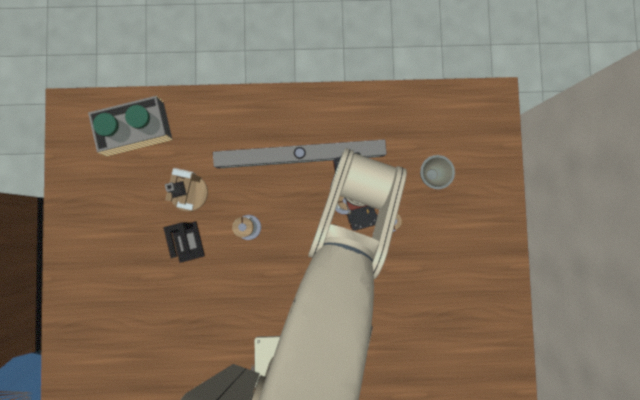

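```bash
python3 - <<'E'
from h import *
p=grab("wrist")
print(ang(p,(220+403/4-.4,100+350/4-.4),(220+405/4-.4,100+250/4-.4),104))
plan(535.8,-193.3,256,None,1)
E
```

```text
(array([ 535.8, -194.4,  106. ]), np.float64(102.4))
from [ 537.8 -192.5  453. ] yaw 103.5 tool delta m [-0.0003 -0.0022  0.197 ] rz 0 dist 197.0
{"tx":-0.0003,"ty":-0.0021,"tz":0.1970,"rz":0.00},
```

```bash
python3 -m handwheel '[{"gripper":0,"tx":-0.0005,"ty":-0.0021,"tz":0.045,"rx":0,"ry":0,"rz":0},{"gripper":0,"tx":0,"ty":0,"tz":0.045,"rx":0,"ry":0,"rz":0},{"gripper":0,"tx":0,"ty":0,"tz":0.045,"rx":0,"ry":0,"rz":0},{"gripper":0,"tx":0,"ty":0,"tz":0.04,"rx":0,"ry":0,"rz":0},{"gripper":0,"tx":0,"ty":0,"tz":0.022,"rx":0,"ry":0,"rz":0},{"gripper":0,"tx":0,"ty":0,"tz":0,"rx":0,"ry":0,"rz":0},{"gripper":0,"tx":0,"ty":0,"tz":0,"rx":0,"ry":0,"rz":0}]'
python3 -m handwheel '[{"gripper":1,"tx":0,"ty":0,"tz":0,"rx":0,"ry":0,"rz":0},{"gripper":1,"tx":0,"ty":0,"tz":0,"rx":0,"ry":0,"rz":0},{"gripper":1,"tx":0,"ty":0,"tz":0,"rx":0,"ry":0,"rz":0},{"gripper":1,"tx":0,"ty":0,"tz":0,"rx":0,"ry":0,"rz":0},{"gripper":1,"tx":0,"ty":0,"tz":0,"rx":0,"ry":0,"rz":0},{"gripper":1,"tx":0,"ty":0,"tz":0,"rx":0,"ry":0,"rz":0}]'
python3 - <<'E'
from h import *
print(avg(4),ctrl.get_obs()['width'],yaw()); grab("wrist","x1")
E
```

```text
t: 36.88
ee_pos: [536.4, -194.2, 257.0]
orientation: [1.945, 2.465, 0.001]
ft_force: [1.0, 0.3, 0.4]
width: 87.9
t: 37.62
ee_pos: [536.2, -194.2, 256.4]
orientation: [1.946, 2.465, 0.0]
ft_force: [1.5, 1.4, 6.0]
width: 57.6
(array([ 536.2, -194.2,  256.4]), array([0.68, 1.04, 5.74])) 57.58458734987414 103.43855262950517
```

View pics/x1.png

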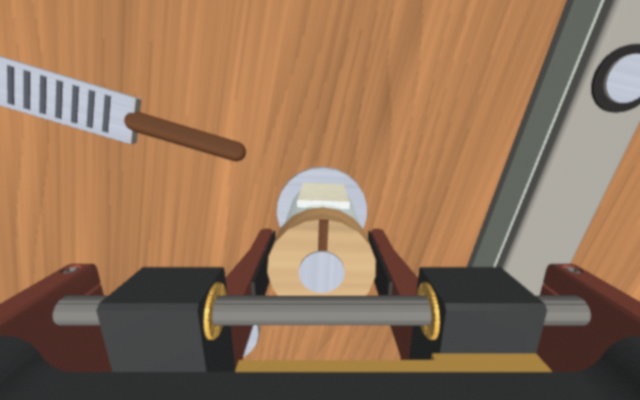

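```bash
python3 -m handwheel '[{"gripper":1,"tx":0,"ty":0,"tz":-0.0005,"rx":0,"ry":0,"rz":5},{"gripper":1,"tx":0,"ty":0,"tz":0,"rx":0,"ry":0,"rz":9},{"gripper":1,"tx":0,"ty":0,"tz":0,"rx":0,"ry":0,"rz":9},{"gripper":1,"tx":0,"ty":0,"tz":0,"rx":0,"ry":0,"rz":9},{"gripper":1,"tx":0,"ty":0,"tz":0,"rx":0,"ry":0,"rz":9},{"gripper":1,"tx":0,"ty":0,"tz":0,"rx":0,"ry":0,"rz":9},{"gripper":1,"tx":0,"ty":0,"tz":0,"rx":0,"ry":0,"rz":9},{"gripper":1,"tx":0,"ty":0,"tz":0,"rx":0,"ry":0,"rz":9}]'
python3 -m handwheel '[{"gripper":1,"tx":0,"ty":0,"tz":0,"rx":0,"ry":0,"rz":9},{"gripper":1,"tx":0,"ty":0,"tz":0,"rx":0,"ry":0,"rz":9},{"gripper":1,"tx":0,"ty":0,"tz":0,"rx":0,"ry":0,"rz":9},{"gripper":1,"tx":0,"ty":0,"tz":0,"rx":0,"ry":0,"rz":4.8},{"gripper":1,"tx":0,"ty":0,"tz":0,"rx":0,"ry":0,"rz":0},{"gripper":1,"tx":0,"ty":0,"tz":0,"rx":0,"ry":0,"rz":0}]'
python3 - <<'E'
from h import *
print(avg(4),ctrl.get_obs()['width'],yaw())
E
python3 -m handwheel '[{"gripper":0,"tx":0,"ty":0,"tz":0,"rx":0,"ry":0,"rz":0},{"gripper":0,"tx":0,"ty":0,"tz":0,"rx":0,"ry":0,"rz":0},{"gripper":0,"tx":0,"ty":0,"tz":0,"rx":0,"ry":0,"rz":0},{"gripper":0,"tx":0,"ty":0,"tz":0,"rx":0,"ry":0,"rz":0},{"gripper":0,"tx":0,"ty":0,"tz":-0.02,"rx":0,"ry":0,"rz":0},{"gripper":0,"tx":0,"ty":0,"tz":-0.05,"rx":0,"ry":0,"rz":0},{"gripper":0,"tx":0,"ty":0,"tz":-0.06,"rx":0,"ry":0,"rz":0},{"gripper":0,"tx":0,"ty":0,"tz":-0.06,"rx":0,"ry":0,"rz":0}]'
python3 - <<'E'
from h import *
print(avg(5),yaw()); p=grab("wrist"); w=cloud(p)
cv2.imwrite("pics/y1.png",cv2.resize(p["image"][100:250,220:420,::-1],None,fx=4,fy=4,interpolation=cv2.INTER_CUBIC))
T=toolT(); plan(467.4,-335.4,440,-50,6)
E
```

```text
t: 38.88
ee_pos: [535.3, -194.1, 256.3]
orientation: [-2.994, -0.948, 0.003]
ft_force: [-2.3, 0.8, 4.5]
width: 57.4
t: 39.62
ee_pos: [535.5, -193.9, 256.3]
orientation: [-3.139, -0.1, 0.002]
ft_force: [-3.0, 3.4, 4.8]
width: 57.6
(array([ 535.5, -193.9,  256.3]), array([-2.66,  2.91,  5.19])) 57.51110868602646 3.6616056970164497
t: 40.83
ee_pos: [535.7, -194.1, 448.2]
orientation: [-3.14, -0.1, 0.0]
ft_force: [0.5, -0.2, -1.6]
width: 87.7
(array([ 536.4, -194.4,  449.4]), array([ 0.07,  0.31, -0.75])) 3.6335377189396487
from [ 535.4 -194.   445.1] yaw 3.6 tool delta m [-0.0769  0.1368  0.0052] rz 53.64 dist 157.0
{"tx":-0.0128,"ty":0.0228,"tz":0.0009,"rz":8.94},
{"tx":-0.0091,"ty":0.0245,"tz":0.0009,"rz":8.94},
{"tx":-0.0052,"ty":0.0256,"tz":0.0009,"rz":8.94},
{"tx":-0.0011,"ty":0.0261,"tz":0.0009,"rz":8.94},
{"tx":0.0029,"ty":0.0260,"tz":0.0009,"rz":8.94},
{"tx":0.0069,"ty":0.0252,"tz":0.0009,"rz":8.94},
```

View pics/y1.png

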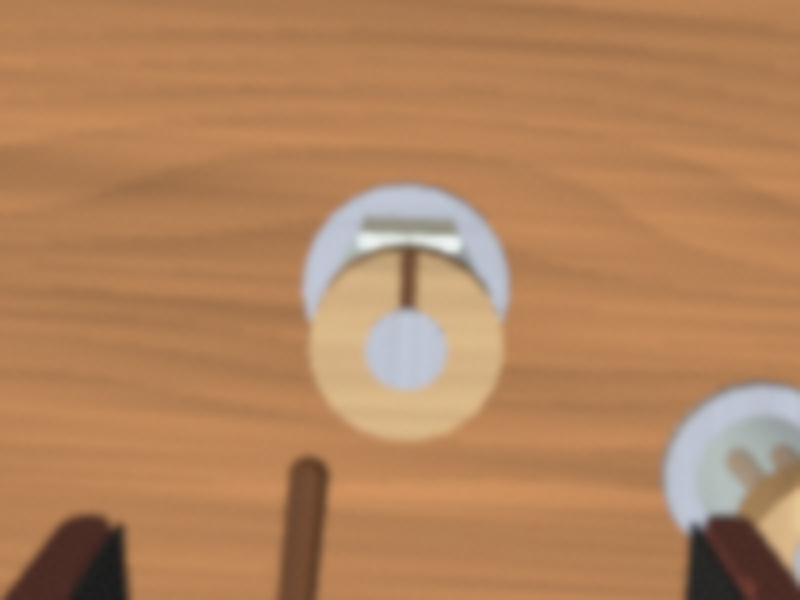

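```bash
python3 -m handwheel '[{"gripper":0,"tx":-0.0128,"ty":0.0228,"tz":0.001,"rx":0,"ry":0,"rz":8.9},{"gripper":0,"tx":-0.0091,"ty":0.0245,"tz":0.001,"rx":0,"ry":0,"rz":8.9},{"gripper":0,"tx":-0.0052,"ty":0.0256,"tz":0.001,"rx":0,"ry":0,"rz":8.9},{"gripper":0,"tx":-0.0011,"ty":0.0261,"tz":0.001,"rx":0,"ry":0,"rz":8.9},{"gripper":0,"tx":0.0029,"ty":0.026,"tz":0.001,"rx":0,"ry":0,"rz":8.9},{"gripper":0,"tx":0.0069,"ty":0.0252,"tz":0.001,"rx":0,"ry":0,"rz":8.9},{"gripper":0,"tx":0,"ty":0,"tz":0,"rx":0,"ry":0,"rz":0}]'
python3 - <<'E'
from h import *
print(avg(5),yaw(),ctrl.get_obs()['qpos']); p=grab("wrist"); w=cloud(p)
q=w[90:290,240:410].reshape(-1,3); q=q[(q[:,2]>85)&(q[:,2]<97)]
print(len(q),q.mean(0),cv2.minEnclosingCircle(q[:,:2].astype(np.float32)))
cv2.imwrite("pics/z1.png",cv2.resize(p["image"][100:250,220:420,::-1],None,fx=4,fy=4,interpolation=cv2.INTER_CUBIC))
plan(467.4,-335.4,240,None,1)
E
```

```text
t: 42.0
ee_pos: [467.3, -336.5, 438.2]
orientation: [-2.848, 1.324, 0.006]
ft_force: [-0.2, -0.4, 0.5]
width: 87.7
(array([ 468.3, -335. ,  439.5]), array([ 0.28, -0.1 ,  0.15])) -49.6344679130442 [-6.41225476e-01  3.12176151e-01  1.70852574e+00  1.60015124e-04
  1.12183518e+00  1.79578619e+00]
1501 [ 468.45032418 -337.25452668   89.86012492] ((467.8226623535156, -336.5343933105469), 26.97681999206543)
from [ 468.5 -334.9  440.2] yaw -49.6 tool delta m [-2.000e-04  1.200e-03  2.002e-01] rz 0 dist 200.0
{"tx":-0.0004,"ty":0.0012,"tz":0.2002,"rz":0.00},
```

View pics/z1.png

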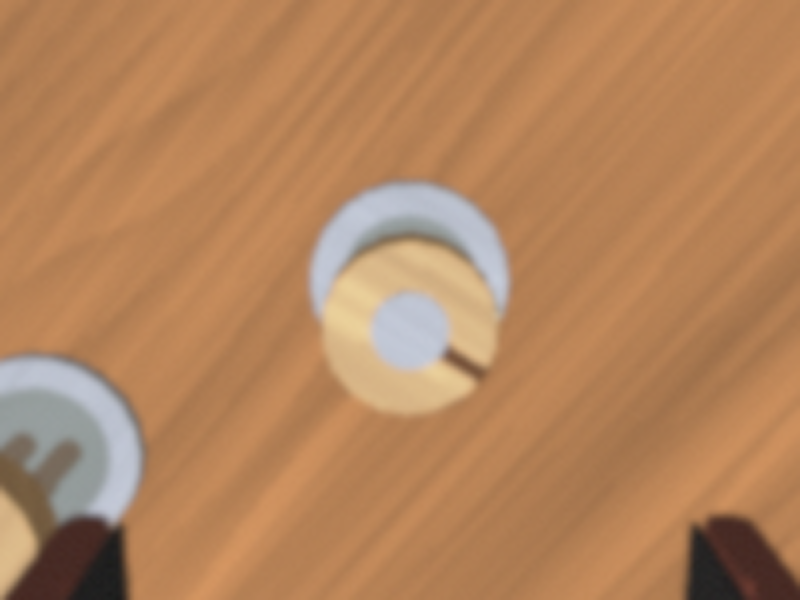

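```bash
python3 - <<'E'
from h import *
p=grab("wrist")
print(ang(p,(220+410/4-.4,100+331/4-.4),(220+483/4-.4,100+377/4-.4),88))
E
python3 -m handwheel '[{"gripper":0,"tx":0.0005,"ty":0.0016,"tz":0.045,"rx":0,"ry":0,"rz":0},{"gripper":0,"tx":0,"ty":0,"tz":0.045,"rx":0,"ry":0,"rz":0},{"gripper":0,"tx":0,"ty":0,"tz":0.045,"rx":0,"ry":0,"rz":0},{"gripper":0,"tx":0,"ty":0,"tz":0.04,"rx":0,"ry":0,"rz":0},{"gripper":0,"tx":0,"ty":0,"tz":0.025,"rx":0,"ry":0,"rz":0},{"gripper":0,"tx":0,"ty":0,"tz":0,"rx":0,"ry":0,"rz":0},{"gripper":0,"tx":0,"ty":0,"tz":0,"rx":0,"ry":0,"rz":0}]'
python3 -m handwheel '[{"gripper":1,"tx":0,"ty":0,"tz":0,"rx":0,"ry":0,"rz":0},{"gripper":1,"tx":0,"ty":0,"tz":0,"rx":0,"ry":0,"rz":0},{"gripper":1,"tx":0,"ty":0,"tz":0,"rx":0,"ry":0,"rz":0},{"gripper":1,"tx":0,"ty":0,"tz":0,"rx":0,"ry":0,"rz":0},{"gripper":1,"tx":0,"ty":0,"tz":0,"rx":0,"ry":0,"rz":0},{"gripper":1,"tx":0,"ty":0,"tz":0,"rx":0,"ry":0,"rz":0}]'
python3 - <<'E'
from h import *
print(avg(4),ctrl.get_obs()['width'],yaw()); grab("wrist","za1")
E
```

```text
(array([ 467.6, -335.9,   90. ]), np.float64(-173.3))
t: 43.22
ee_pos: [467.9, -337.1, 241.5]
orientation: [2.85, -1.321, 0.002]
ft_force: [0.0, 0.0, -0.4]
width: 87.8
t: 43.98
ee_pos: [467.6, -337.1, 240.8]
orientation: [-2.85, 1.322, -0.001]
ft_force: [1.4, 1.7, 4.8]
width: 53.3
(array([ 467.6, -337.1,  240.8]), array([1.29, 2.53, 5.14])) 53.33556448439976 -49.76682947305956
```

View pics/za1.png

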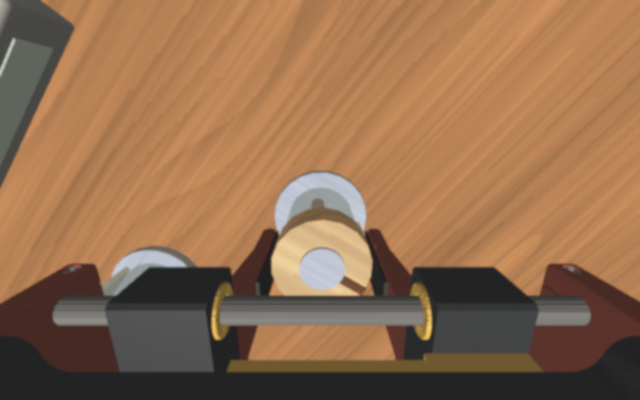

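```bash
python3 -m handwheel '[{"gripper":1,"tx":0,"ty":0,"tz":-0.0005,"rx":0,"ry":0,"rz":-5},{"gripper":1,"tx":0,"ty":0,"tz":0,"rx":0,"ry":0,"rz":-9.3},{"gripper":1,"tx":0,"ty":0,"tz":0,"rx":0,"ry":0,"rz":-9.3},{"gripper":1,"tx":0,"ty":0,"tz":0,"rx":0,"ry":0,"rz":-9.3},{"gripper":1,"tx":0,"ty":0,"tz":0,"rx":0,"ry":0,"rz":-9.3},{"gripper":1,"tx":0,"ty":0,"tz":0,"rx":0,"ry":0,"rz":-9.3},{"gripper":1,"tx":0,"ty":0,"tz":0,"rx":0,"ry":0,"rz":-9.3},{"gripper":1,"tx":0,"ty":0,"tz":0,"rx":0,"ry":0,"rz":-9.3}]'
python3 -m handwheel '[{"gripper":1,"tx":0,"ty":0,"tz":0,"rx":0,"ry":0,"rz":-9.3},{"gripper":1,"tx":0,"ty":0,"tz":0,"rx":0,"ry":0,"rz":-9.3},{"gripper":1,"tx":0,"ty":0,"tz":0,"rx":0,"ry":0,"rz":-9.3},{"gripper":1,"tx":0,"ty":0,"tz":0,"rx":0,"ry":0,"rz":-9.3},{"gripper":1,"tx":0,"ty":0,"tz":0,"rx":0,"ry":0,"rz":-9.3},{"gripper":1,"tx":0,"ty":0,"tz":0,"rx":0,"ry":0,"rz":-9.3},{"gripper":1,"tx":0,"ty":0,"tz":0,"rx":0,"ry":0,"rz":-9.3},{"gripper":1,"tx":0,"ty":0,"tz":0,"rx":0,"ry":0,"rz":-9.3}]'
python3 -m handwheel '[{"gripper":1,"tx":0,"ty":0,"tz":0,"rx":0,"ry":0,"rz":-9.3},{"gripper":1,"tx":0,"ty":0,"tz":0,"rx":0,"ry":0,"rz":-9.3},{"gripper":1,"tx":0,"ty":0,"tz":0,"rx":0,"ry":0,"rz":-9.3},{"gripper":1,"tx":0,"ty":0,"tz":0,"rx":0,"ry":0,"rz":-3.5},{"gripper":1,"tx":0,"ty":0,"tz":0,"rx":0,"ry":0,"rz":0},{"gripper":1,"tx":0,"ty":0,"tz":0,"rx":0,"ry":0,"rz":0}]'
python3 - <<'E'
from h import *
print(avg(4),ctrl.get_obs()['width'],yaw())
E
python3 -m handwheel '[{"gripper":0,"tx":0,"ty":0,"tz":0,"rx":0,"ry":0,"rz":0},{"gripper":0,"tx":0,"ty":0,"tz":0,"rx":0,"ry":0,"rz":0},{"gripper":0,"tx":0,"ty":0,"tz":0,"rx":0,"ry":0,"rz":0},{"gripper":0,"tx":0,"ty":0,"tz":0,"rx":0,"ry":0,"rz":0},{"gripper":0,"tx":0,"ty":0,"tz":-0.02,"rx":0,"ry":0,"rz":0},{"gripper":0,"tx":0,"ty":0,"tz":-0.05,"rx":0,"ry":0,"rz":0},{"gripper":0,"tx":0,"ty":0,"tz":-0.06,"rx":0,"ry":0,"rz":0},{"gripper":0,"tx":0,"ty":0,"tz":-0.06,"rx":0,"ry":0,"rz":0}]'
python3 - <<'E'
from h import *
print(avg(5),yaw()); p=grab("wrist"); w=cloud(p)
cv2.imwrite("pics/zb1.png",cv2.resize(p["image"][100:250,220:420,::-1],None,fx=4,fy=4,interpolation=cv2.INTER_CUBIC))
T=toolT(); plan(330,-500,480,None,4)
E
```

```text
t: 45.22
ee_pos: [466.9, -337.6, 240.9]
orientation: [3.09, 0.563, -0.001]
ft_force: [-0.9, -2.9, 1.0]
width: 53.6
t: 46.22
ee_pos: [467.4, -337.5, 240.9]
orientation: [2.121, 2.316, -0.0]
ft_force: [1.0, -1.4, -1.3]
width: 53.5
t: 46.98
ee_pos: [467.4, -337.2, 240.9]
orientation: [1.425, 2.8, -0.0]
ft_force: [2.2, -0.7, 0.5]
width: 54.0
(array([ 467.3, -337.2,  241. ]), array([ 1.39, -1.26, -0.59])) 53.545513481162104 126.10749386337987
t: 48.18
ee_pos: [466.9, -336.8, 434.2]
orientation: [1.423, 2.8, -0.0]
ft_force: [-0.2, -0.1, -0.3]
width: 87.8
(array([ 467.6, -337.2,  435.3]), array([-0.01, -0.35,  0.02])) 126.13527188711157
from [ 466.8 -336.7  430.5] yaw 126.1 tool delta m [-0.0512 -0.2068 -0.0495] rz 0 dist 219.0
{"tx":-0.0128,"ty":-0.0517,"tz":-0.0124,"rz":0.00},
{"tx":-0.0128,"ty":-0.0517,"tz":-0.0124,"rz":0.00},
{"tx":-0.0128,"ty":-0.0517,"tz":-0.0124,"rz":0.00},
{"tx":-0.0128,"ty":-0.0517,"tz":-0.0124,"rz":0.00},
```

View pics/zb1.png

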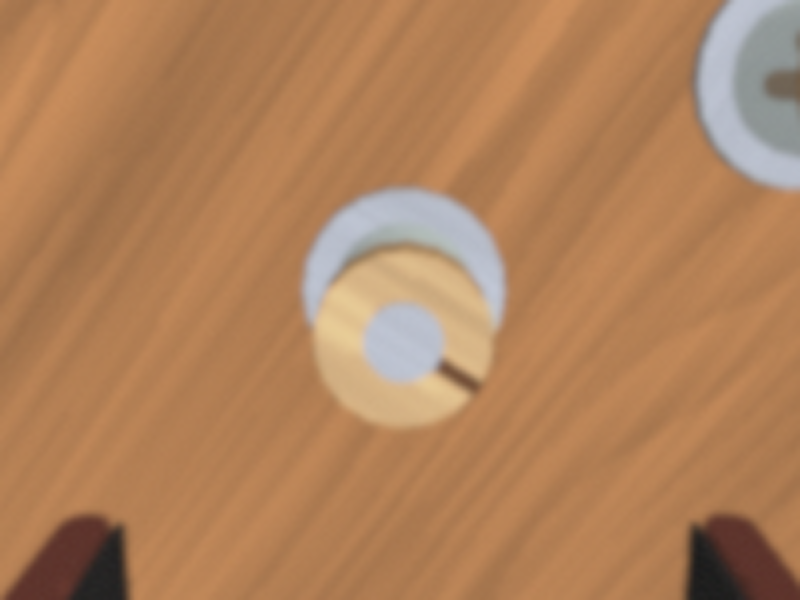

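```bash
python3 -m handwheel '[{"gripper":0,"tx":-0.0128,"ty":-0.0517,"tz":-0.012,"rx":0,"ry":0,"rz":0},{"gripper":0,"tx":-0.0128,"ty":-0.0517,"tz":-0.012,"rx":0,"ry":0,"rz":0},{"gripper":0,"tx":-0.0128,"ty":-0.0517,"tz":-0.012,"rx":0,"ry":0,"rz":0},{"gripper":0,"tx":-0.0128,"ty":-0.0517,"tz":-0.012,"rx":0,"ry":0,"rz":0},{"gripper":0,"tx":0,"ty":0,"tz":0,"rx":0,"ry":0,"rz":0},{"gripper":0,"tx":0,"ty":0,"tz":0,"rx":0,"ry":0,"rz":0}]'
cat > chk.py <<'E'
from h import *
import sys
np.set_printoptions(precision=1,suppress=True)
tag=sys.argv[1]
p=grab("top",tag+"_full"); w=cloud(p); z=w[...,2]
def reg(u0,u1,v0,v1,a,b):
    q=w[v0:v1,u0:u1].reshape(-1,3); return q[(q[:,2]>a)&(q[:,2]<b)]
for nm,b in dict(jar3=(320,370,180,230),jar4=(225,275,205,250),jar2=(370,412,205,245)).items():
    q=reg(*b,40,200); h=np.percentile(q[:,2],90); t=q[q[:,2]>h-8]; print(nm,h,cv2.minEnclosingCircle(t[:,:2].astype(np.float32)))
    c=proj(p,t.mean(0)); 
q=reg(205,395,135,175,35,60); print("bar",cv2.minAreaRect(q[:,:2].astype(np.float32)))
q=reg(155,215,160,215,180,200); print("wand",q.mean(0))
q=reg(410,465,145,195,40,90); print("bowl",cv2.minEnclosingCircle(q[:,:2].astype(np.float32)))
cv2.imwrite(f"pics/{tag}_a.png",cv2.resize(p["image"][140:300,150:415,::-1],None,fx=3,fy=3,interpolation=cv2.INTER_CUBIC))
s=grab("side"); cv2.imwrite(f"pics/{tag}_b.png",cv2.resize(s["image"][60:380,200:460,::-1],None,fx=1.8,fy=1.8,interpolation=cv2.INTER_CUBIC))
print(ctrl.get_obs()["t"],avg(3))
E
python3 chk.py fa
```

```text
t: 49.22
ee_pos: [330.4, -499.9, 477.2]
orientation: [-1.423, -2.798, -0.003]
ft_force: [-0.7, 0.0, -0.4]
width: 87.8
jar3 105.96248941849835 ((533.6705932617188, -192.8031005859375), 28.880661010742188)
jar4 121.86112152378173 ((485.8170166015625, 147.11289978027344), 31.005817413330078)
jar2 90.52852269300907 ((464.9280090332031, -335.2774963378906), 26.99759864807129)
bar ((696.549560546875, -50.817352294921875), (52.68852615356445, 559.1830444335938), 2.5972440242767334)
wand [580.8 317.2 186.5]
bowl ((621.4265747070312, -487.5447082519531), 55.190216064453125)
49.325 (array([ 331.3, -499.4,  478.4]), array([0. , 0.2, 0.5]))
```

View pics/fa_a.png

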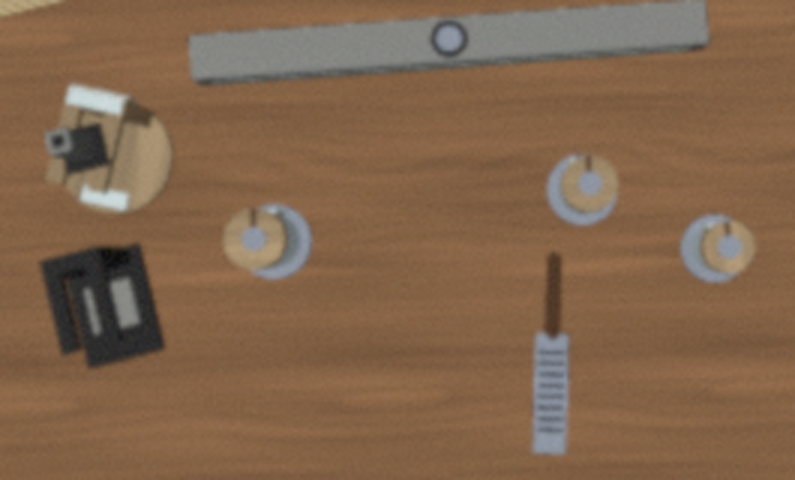

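View pics/fa_b.png

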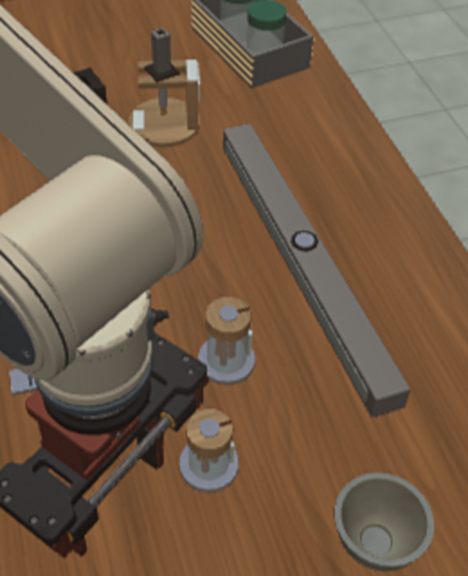

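```bash
python3 - <<'E'
from h import *
p=grab("top")
for nm,c,e,z in [("jar4",(254,238),(253,211),120),("jar3",(590,183),(589,157),104),("jar2",(729,247),(728,223),88)]:
    f2=lambda q:(150+q[0]/3-.33,140+q[1]/3-.33)
    print(nm,ang(p,f2(c),f2(e),z))
plan(486,147,470,103,13)
E
```

```text
jar4 (array([486.6, 145.5, 122. ]), np.float64(2.1))
jar3 (array([ 533.8, -193.6,  106. ]), np.float64(-0.0))
jar2 (array([ 465.2, -335.8,   90. ]), np.float64(-0.8))
from [ 331.2 -499.6  478.7] yaw 126.2 tool delta m [0.4301 0.5069 0.009 ] rz 23.22 dist 665.0
{"tx":0.0331,"ty":0.0390,"tz":0.0007,"rz":1.79},
{"tx":0.0343,"ty":0.0379,"tz":0.0007,"rz":1.79},
{"tx":0.0355,"ty":0.0369,"tz":0.0007,"rz":1.79},
{"tx":0.0366,"ty":0.0357,"tz":0.0007,"rz":1.79},
{"tx":0.0377,"ty":0.0346,"tz":0.0007,"rz":1.79},
{"tx":0.0387,"ty":0.0334,"tz":0.0007,"rz":1.79},
{"tx":0.0398,"ty":0.0322,"tz":0.0007,"rz":1.79},
{"tx":0.0407,"ty":0.0309,"tz":0.0007,"rz":1.79},
{"tx":0.0417,"ty":0.0296,"tz":0.0007,"rz":1.79},
{"tx":0.0426,"ty":0.0283,"tz":0.0007,"rz":1.79},
{"tx":0.0435,"ty":0.0270,"tz":0.0007,"rz":1.79},
{"tx":0.0443,"ty":0.0256,"tz":0.0007,"rz":1.79},
{"tx":0.0451,"ty":0.0242,"tz":0.0007,"rz":1.79},
```

```bash
python3 -c "
from workcell import ctrl
print(ctrl.get_obs()['qvel'].round(3)); print(ctrl.close_job())"
```

```text
[-0.005 -0.002 -0.007 -0.001 -0.    -0.001]
the job is handed in; nothing more can be done
None
```

The job is done and handed in at about 49 s of the 210 s allowed. The job call gives no verdict, so the results below are from my own checks.

**Wand and touches:** Three jars were present; jar1 was absent. I touched the bar, jar2, jar3, jar4 and the bar again, resting about half a second or more each time. Judged by the wrist force, each touch pressed with roughly 1.5–2.5 N. The wand now hangs in the paper-labelled home fork, let go. Its handle top reads about 189 mm from the wrist camera, the same as it did in the charge fork.

**Jars:** I gripped each jar by its lid and turned it on the spot so its label faces the bar. The bar's x axis measures about 2.6° from world x. The last top view gave these label directions:

| Jar | Label direction | Off the bar's axis | Limit |
|---|---|---|---|
| jar2 | -0.8° | 3.4° | 12.6° (0.22 rad) |
| jar3 | 0.0° | 2.6° | 12.6° |
| jar4 | 2.1° | 0.5° | 12.6° |

- **Upright:** all three lids show at full height and full round size from above.
- **Knock:** jar4 was knocked about 33 mm aside after I had turned it. Its label direction held and it is within the 100 mm limit, so I left it there.
- **Not closely rechecked:** I did not look at jar4 again with the wrist camera, and the arm hid it from the side camera.

**Bystanders:** The bowl and grater look untouched in the pictures. I compared them by eye and took no before-and-after measurement. No final check failed.

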